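# Prop a board with a lab jack and lay furniture legs in its cradle

### The job

Get the finishing board ready: put the sanding block that lies on it into the open tray, and turn the knob of the lab jack until its platform just touches the underside of the board's overhanging end, without lifting the board. Only once the jack touches, lay each of the two to four furniture legs that stand on the bench on its side in a V of the cradle on the board, one leg to a V, centred lengthwise so that its square plate hangs clear of the V-blocks. Leave the jack touching, and do not shift the board or disturb the other things on the bench.

Things in the scene. Friction and masses are not known exactly. Their poses are not given: they have to be found in the camera images.
- jack_knob (a joint): turn of the jack's knob, rad; turning clockwise seen from above makes it grow and raises the platform 5 mm per rad (31 mm per turn). Range 0 to 7.2, stiff (0.15 N m), stays where it is left. At the start the platform is 17 to 28 mm below the board, so several grasps are needed
- knob_grip (a point): centre of the knob's grip bar, the place to pinch it, 107 mm above the bench, on the knob's vertical axis: a black upright bar 56 mm long (along this point's x axis), 14 mm thick (along y), 32 mm high, its top 13 mm above this point, on a disc of 52 mm; it sits on the jack's gearbox, about 95 mm beyond the end of the board, and nothing stands beside it at its height
- platform_top (a point): centre of the top face of the jack's square steel platform (100 x 100 x 8 mm); z up
- board_under (a point): point on the underside of the board's overhanging end, above the platform; the underside is level, 95 mm above the bench, at the start. The jack touches when platform_top reaches the height of this point
- board: plywood board 300 mm (x) by 345 mm (y), 18 mm thick, lying loose on two wooden bearers, 2.4 kg with the cradle fixed to it; origin on its underside. It reaches from y = -180 to +165 mm and x = -150 to +150 mm of this origin; bearers 26 mm wide at y = -20 and +140 mm; its end at y = -180 mm overhangs the jack (whose platform shows beyond it by about 25 mm), and the cradle is at y = +80 mm. About 11 N at the jack lifts that end
- slot1 (a point): V number 1 of four in the cradle, 68 mm apart along the board's x (1 nearest the robot): the place of a leg's centre when the leg lies in it, 63 mm above the board's underside. The leg lies along this point's y axis (the board's y), either way round, on two V-blocks 12 mm wide whose centres are 42 mm either side of this point along y; the V-blocks reach to 5 mm below this point and the board's top face is 45 mm below it
- slot2 (a point): V number 2 of four in the cradle, 68 mm apart along the board's x (1 nearest the robot): the place of a leg's centre when the leg lies in it, 63 mm above the board's underside. The leg lies along this point's y axis (the board's y), either way round, on two V-blocks 12 mm wide whose centres are 42 mm either side of this point along y; the V-blocks reach to 5 mm below this point and the board's top face is 45 mm below it
- slot3 (a point): V number 3 of four in the cradle, 68 mm apart along the board's x (1 nearest the robot): the place of a leg's centre when the leg lies in it, 63 mm above the board's underside. The leg lies along this point's y axis (the board's y), either way round, on two V-blocks 12 mm wide whose centres are 42 mm either side of this point along y; the V-blocks reach to 5 mm below this point and the board's top face is 45 mm below it
- slot4 (a point): V number 4 of four in the cradle, 68 mm apart along the board's x (1 nearest the robot): the place of a leg's centre when the leg lies in it, 63 mm above the board's underside. The leg lies along this point's y axis (the board's y), either way round, on two V-blocks 12 mm wide whose centres are 42 mm either side of this point along y; the V-blocks reach to 5 mm below this point and the board's top face is 45 mm below it
- leg1_mid (a point): furniture leg: a round pale beech stem 36 mm across with a 50 x 50 x 6 mm square steel mounting plate on one end, 130 mm long over all, about 240 g, balancing 34 mm from the plate's outer face; at the start it stands upright on its plate. Point at its centre, half-way along; the z axis runs along the stem from the plate to the plain end (pointing up at the start). May be absent.
- leg2_mid (a point): furniture leg: a round pale beech stem 36 mm across with a 50 x 50 x 6 mm square steel mounting plate on one end, 130 mm long over all, about 240 g, balancing 34 mm from the plate's outer face; at the start it stands upright on its plate. Point at its centre, half-way along; the z axis runs along the stem from the plate to the plain end (pointing up at the start). May be absent.
- leg3_mid (a point): furniture leg: a round pale beech stem 36 mm across with a 50 x 50 x 6 mm square steel mounting plate on one end, 130 mm long over all, about 240 g, balancing 34 mm from the plate's outer face; at the start it stands upright on its plate. Point at its centre, half-way along; the z axis runs along the stem from the plate to the plain end (pointing up at the start). May be absent.
- leg4_mid (a point): furniture leg: a round pale beech stem 36 mm across with a 50 x 50 x 6 mm square steel mounting plate on one end, 130 mm long over all, about 240 g, balancing 34 mm from the plate's outer face; at the start it stands upright on its plate. Point at its centre, half-way along; the z axis runs along the stem from the plate to the plain end (pointing up at the start). May be absent.
- sander_mid (a point): centre of the sanding block, a cork block with dark wooden sole, 90 mm (x) by 42 mm (y) by 30 mm high, 120 g; it lies flat on the board's overhanging end at the start
- tray: open plywood tray 120 mm (x) by 170 mm (y), 40 mm high, walls and floor 5 mm thick, fixed on the bench; origin at the centre of its underside
Mind the look-alikes: they are no part of the job. Leave any green or purple look-alike of the part that bears leg1_mid alone.

How it is judged:
By the outcome, as a careful person would: the job done as asked, in the order asked, and still so for the second after the job is handed in, with the robot touching nothing.
Of leg1, leg2, leg3, leg4 only 2 to 4 are there at a start; the rules pass over those that are not, and their reading is None.
At some moment in a run one of leg1, leg2, leg3, leg4 may be knocked a few centimetres aside while the robot is not near it.
Once in a run the grip may slacken for a moment while it holds something.
It also fails if it takes over 210 s, if anything falls off the work surface, if the arm or the gripper's body presses on something with over 40 N, if the wrist force passes 120 N, or if a joint passes its speed limit or range.

### The arm

A 6-joint arm with a two-finger parallel gripper is mounted at the origin on the work surface. World frame = base frame: x ahead of the robot, y to its left, z up, the work surface at z = 0. Lengths are in mm, angles in rad, forces in N, time in s.
With the tool pointing down it reaches from about 300 to 775 mm from the base axis. Payload 14.6 kg.
Tool frame: the origin (TCP) lies on the front face of the gripper's body, between the roots of the fingers; the fingertips stand 97 mm ahead of it and the grasp point (between the pads) lies 78 mm ahead of it; z points along the fingers, y is the line along which they close (so a half turn about z gives the same grasp; the last joint's range is limited). The gripper opens to 94 mm and grips with 3 to 60 N. Pads are 16 mm wide; open, the fingers measure 119 mm over their backs; the gripper's body (75 mm by 177 mm) begins 78 mm behind the grasp point.
Start: joints at [1.033, 0.3, 1.521, -0, 1.321, -0.067], TCP at [249.476, 490.155, 302.646] pointing down, gripper open.
Joint ranges: [-3.03, 3.03], [-0.79, 2.21], [0.23, 2.52], [-1.04, 4.18], [0, 3.07], [-2.55, 2.55]. Speed limits (rad/s): [2.22, 2.22, 2.57, 3.14, 3.14, 3.14].

### API

Orientations are given as [roll, pitch, yaw] about the fixed x, y, z axes, in that order (R = Rz(yaw) Ry(pitch) Rx(roll)).
In Python, from cell import * gives the robot as it stands.
- The arm moves only by the tool carry_out, never from a script. Its arguments are lists of equal length, an entry for each row: "slide": the shift along the world's x, y, z scaled (see below), a list of three; "dr": the turn, a rotation vector about the world's x, y, z scaled (see below), a list of three; "gripper": the opening in per cent of the stroke, from 0 (shut) to 100 (fully open). A call has 1 to 10 rows; each row is the pose to reach, as a shift and turn from the pose commanded when the call began, turning the shorter way round; what a row does not reach only later rows make up. The controller multiplies each number of a shift by 0.25 m and each number of a turn by 360 degrees. A row lasts 1/12 s, in which the tool goes at most 41.7 mm and 7.16 degrees, less where a joint would pass 70% of its speed; a pose out of reach is approached as far as the arm can. A call with a number of a shift or a turn outside -1 to 1 is refused whole. A call with a gripper value outside its range is refused whole. The fingers move at their own pace and stop on an object; "newtons" is the grip in N (left out, the last holds). Time passes only in rows, so rows that repeat a pose let the fingers close. It gives the time, the measured TCP pose, the force, the opening and the grip force at its end, in the units of the state.
- read_state(): the state, without advancing time (a new reading comes with each control period).
- camera(name): name is "scene" or "top" or "wrist"; returns the picture (480x640x3 uint8, red, green, blue); there is no depth.
- camera_model(name): a dict with "vfov" (degrees; the focal length in pixels is half the picture's height over the tangent of half this angle, whatever the lens; pixels are square), "cx", "cy" (the principal point, pixels), "R" (3x3) and "t" (3): a world point X has camera coordinates R X + t. Camera axes: x right, y down, z forward; pixel columns grow to the right and rows downward; lengths in mm; the calibration is good to about 2 mm. The wrist camera is an equidistant fisheye: a pixel r from the principal point sees the ray r / f radians off the axis. A picture is of the moment at which its call begins: read the wrist's pose just before it. camera_model takes no time and is no camera call; for the wrist camera it gives the pose at the moment of the call.
- sign_off(): hands the job in; it is judged then, once.
The state is a dict: "clock": time; "joints": joint angles; "qd": joint speeds; "effort": joint torques, N m; "eef_pos": TCP position; "eef_rot": TCP orientation; "wrist_force": force on the tool from outside, world axes, zero at the start; "moment": the same for the moment, N m; "finger_gap": finger opening in mm; "finger_force": force on a finger pad.
Only numpy, scipy, OpenCV 4.12 (cv2) and the standard library are available. Lean on these libraries where they do the work, as an engineer would, in place of code of your own. Each camera call takes 0.05 s, during which the arm holds its last target. There are 200 camera calls.

## Working session

There is one attempt and no reset: what is moved stays moved. The work goes in short steps, Python scripts to look and compute and a tool call to move; the robot and the scene stay as the last step left them, time stands still between calls to the robot, and variables do not carry over. Pictures are saved under pics/ and viewed, at most 14 in all, crops included, and the job is handed in when it is done.

Besides the shell and the picture viewer there is one more tool, called after "Call:" by a JSON object that holds its "name" and its "arguments", one argument or row to a line. carry_out: Moves the arm, as the interface text tells. Its arguments: {"type":"object","properties":{"slide":{"type":"array","items":{"type":"array","items":{"type":"number","minimum":-1,"maximum":1}}},"dr":{"type":"array","items":{"type":"array","items":{"type":"number","minimum":-1,"maximum":1}}},"gripper":{"type":"array","items":{"type":"number"}},"newtons":{"type":"number"}},"required":["slide","dr","gripper"]}

```bash
ls; mkdir -p pics; python3 - <<'E'
from cell import *
import cv2
print(read_state())
for n in("scene","top"):
    im=camera(n); cv2.imwrite(f"pics/{n}0.png",im[:,:,::-1]); print(n,camera_model(n))
print(camera_model("wrist"))
E
```

```text
pics
{'clock': 0.0, 'joints': array([ 1.03339870e+00,  3.00500040e-01,  1.52160607e+00,  9.48367057e-06,
        1.32070669e+00, -6.65789638e-02]), 'qd': array([ 0.00051316, -0.00144349,  0.00116029,  0.00047363,  0.00059495,
        0.00021851]), 'effort': array([-1.31841629e-03, -5.31820321e+01, -3.52724648e+01,  7.07389601e-02,
        2.45460105e-02, -9.25675954e-05]), 'eef_pos': array([249.39888149, 490.02749851, 302.05981667]), 'eef_rot': array([-3.14037581e+00, -9.03420575e-05,  2.67077158e+00]), 'wrist_force': array([-0.40754469,  0.39452076, -0.20144581]), 'moment': array([-0.00906547, -0.01415164,  0.04310838]), 'finger_force': 0.0, 'finger_gap': 93.70083487585562}
scene {'vfov': 55.51111002572029, 'cx': 314.3331351473956, 'cy': 239.8476020751927, 'R': array([[-0.83127214,  0.55579102,  0.00910896],
       [ 0.46786689,  0.7084283 , -0.5284221 ],
       [-0.3001453 , -0.43500079, -0.84893292]]), 't': array([ 377.94384863, -146.95500562, 1259.93615533])}
top {'vfov': 51.71308589072849, 'cx': 321.99226896443366, 'cy': 236.11813826249227, 'R': array([[ 0.00965453, -0.99989334,  0.010959  ],
       [-0.99006449, -0.01109598, -0.14017557],
       [ 0.14028222, -0.00949678, -0.99006601]]), 't': array([ -10.37092517,  476.64751111, 1233.07942802])}
{'vfov': 65.70646984690485, 'cx': 319.6660784118424, 'cy': 242.4528170738187, 'R': array([[ 0.45412201,  0.89093845, -0.00136892],
       [ 0.85958427, -0.43773534,  0.26363355],
       [ 0.23428205, -0.1208985 , -0.96462193]]), 't': array([-551.31890062,  -27.4454752 ,  390.48320947])}
```

View pics/scene0.png

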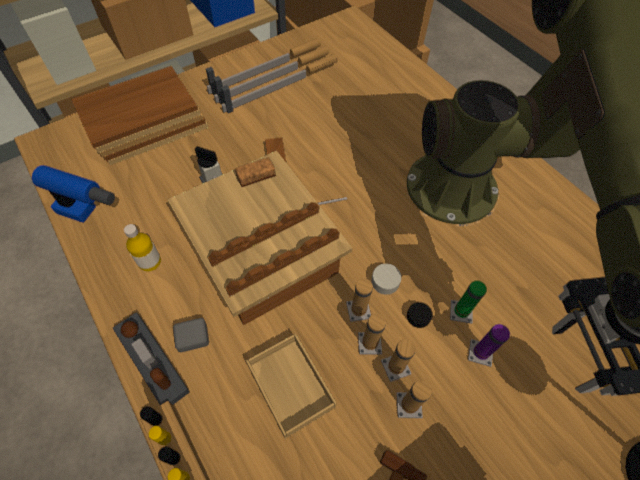

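View pics/top0.png

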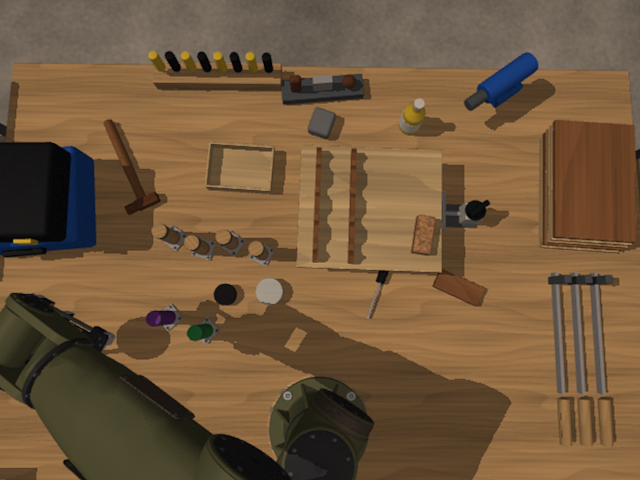

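The four beech legs are at top-view pixels (162..256, 232..247). Green and purple decoys are lower left, the sander is at (424,235), the knob at (475,210), the tray at (240,168), and the board spans x 298–442. I'll enlarge both views to measure.

```bash
cat > h.py <<'E'
import numpy as np, cv2
from cell import *
from scipy.spatial.transform import Rotation as Ro
def ray(m,p,fish=False):
    f=240/np.tan(np.radians(m["vfov"]/2)); d=np.array([p[0]-m["cx"],p[1]-m["cy"]])
    if fish:
        r=np.hypot(*d); a=r/f; v=np.array([*(d/max(r,1e-9)*np.sin(a)),np.cos(a)])
    else: v=np.array([d[0]/f,d[1]/f,1.])
    R=np.array(m["R"]); return -R.T@np.array(m["t"]), R.T@(v/np.linalg.norm(v))
def plane(m,p,z,fish=False):
    o,d=ray(m,p,fish); return o+d*(z-o[2])/d[2]
def tri(rays):
    A=sum(np.eye(3)-np.outer(d,d) for o,d in rays); b=sum((np.eye(3)-np.outer(d,d))@o for o,d in rays)
    X=np.linalg.solve(A,b); return X,[np.linalg.norm(np.cross(X-o,d)) for o,d in rays]
def proj(m,X,fish=False):
    f=240/np.tan(np.radians(m["vfov"]/2)); c=np.array(m["R"])@X+np.array(m["t"])
    if fish:
        r=np.hypot(c[0],c[1]); a=np.arctan2(r,c[2]); return np.array([m["cx"]+f*a*c[0]/r,m["cy"]+f*a*c[1]/r])
    return np.array([m["cx"]+f*c[0]/c[2],m["cy"]+f*c[1]/c[2]])
def grab(n):
    m=camera_model(n); return camera(n)[:,:,::-1].copy(),m
E
python3 - <<'E'
from h import *
a=cv2.imread("pics/top0.png")[135:285,140:500]; b=cv2.imread("pics/scene0.png")[140:440,150:450]
a=cv2.resize(a,None,fx=2.2,fy=2.2,interpolation=3); b=cv2.resize(b,None,fx=2,fy=2,interpolation=3)
cv2.imwrite("pics/ta.png",cv2.convertScaleAbs(a,alpha=1.5)); cv2.imwrite("pics/sa.png",cv2.convertScaleAbs(b,alpha=1.5))
E
```

```text
(no output)
```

View pics/ta.png

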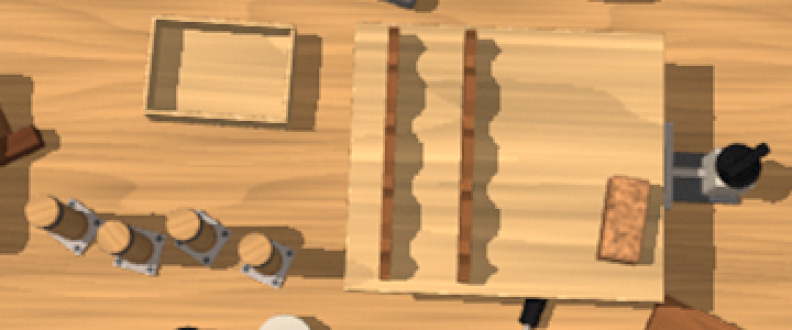

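View pics/sa.png

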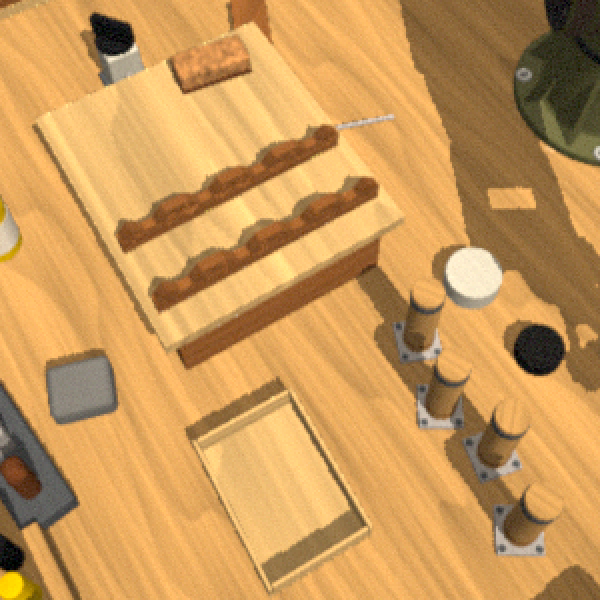

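```bash
cat > m0.py <<'E'
from h import *
mt,ms=camera_model("top"),camera_model("scene")
P={"TR":((663,35),(38,124)),"BR":((663,301),(255,25)),"BL":((346,291),(402,217)),"TL":((355,25),(170,348)),
"legA":((257,250),(428,294)),"legB":((183,222),(452,368)),"legC":((114,237),(510,415)),"legD":((43,211),(543,500)),
"knobtipfar":((765,150),(97,20)),"knobdisc":((738,166),(114,34)),
"sTL":((616,178),(171,70)),"sTR":((649,181),(173,52)),"sBR":((637,264),(243,37)),"sBL":((599,260),(249,58)),
"trTL":((153,17),(270,590)),"trTR":((294,27),(196,443)),"trBR":((287,123),(288,393)),"trBL":((148,115),(369,526)),
"b1n":((466,283),(340,135)),"b1f":((470,30),(122,228)),"b2n":((387,279),(376,187)),"b2f":((392,29),(160,290))}
for k,(a,b) in P.items():
    a=(140+a[0]/2.2,135+a[1]/2.2);b=(150+b[0]/2,140+b[1]/2)
    X,e=tri([ray(mt,a),ray(ms,b)]); print(k,X.round(1),np.round(e,1))
E
python3 m0.py
```

```text
TR [ 681.9 -297.7  100.8] [3.1 3.1]
BR [ 381.2 -289.7  102.1] [3.4 3.4]
BL [391.2  53.4 102.7] [0.4 0.4]
TL [687.7  49.5 108.7] [1.8 1.8]
legA [432.1 150.8 118.5] [1.4 1.4]
legB [461.8 230.9 119.8] [0.8 0.8]
legC [445.  302.5 123.9] [0.4 0.4]
legD [471.9 381.3 122.7] [0.6 0.6]
knobtipfar [ 549.4 -406.3  106.1] [3.5 3.5]
knobdisc [ 536.3 -382.3   92.4] [0.2 0.2]
sTL [ 515.6 -237.2  148.9] [6. 6.]
sTR [ 506.  -266.7  149.6] [2.3 2.3]
sBR [ 417.9 -254.7  134.1] [3.6 3.6]
sBL [ 425.7 -217.8  133.5] [1.5 1.5]
trTL [720.4 292.6  32.6] [0.9 0.9]
trTR [709.9 125.1  31.2] [1.9 1.9]
trBR [596.2 130.4  21.2] [0.1 0.1]
trBL [603.5 295.6  22.2] [0.4 0.4]
b1n [396.4 -72.7 120.9] [4.3 4.3]
b1f [668.6 -76.4 155.6] [1.3 1.3]
b2n [401.4  10.8 119.9] [2.3 2.3]
b2f [669.5   7.8 152.2] [1.6 1.6]
```

The views agree on the layout: the board top is about 110 mm high, the legs stand in a row near x 430–470, and the knob is at about (536,-382). I'll move over the board end for close wrist views.

Call:
{"name": "carry_out", "arguments": {
  "slide": [
    [0.36,-1,0.1],
    [0.36,-1,0.1],
    [0.36,-1,0.1],
    [0.36,-1,0.1],
    [0.36,-1,0.1],
    [0.36,-1,0.1],
    [0.36,-1,0.1]
  ],
  "dr": [
    [0,0,0.04],
    [0,0,0.04],
    [0,0,0.04],
    [0,0,0.04],
    [0,0,0.04],
    [0,0,0.04],
    [0,0,0.04]
  ],
  "gripper": [100,100,100,100,100,100,100]
}}

```text
clock: 0.68
eef_pos: [340.1, 237.0, 328.0]
eef_rot: [-3.141, 0.001, 2.92]
wrist_force: [0.1, 0.4, -0.3]
finger_gap: 94.1
finger_force: 0.0
```

Call:
{"name": "carry_out", "arguments": {
  "slide": [
    [0.36,-1,0],
    [0.36,-1,0],
    [0.36,-1,0],
    [0.36,-1,0],
    [0.36,-1,0],
    [0.36,-1,0],
    [0.36,-1,0]
  ],
  "dr": [
    [0,0,0],
    [0,0,0],
    [0,0,0],
    [0,0,0],
    [0,0,0],
    [0,0,0],
    [0,0,0]
  ],
  "gripper": [100,100,100,100,100,100,100]
}}

```text
clock: 1.27
eef_pos: [430.2, -13.7, 327.4]
eef_rot: [-3.141, -0.0, 2.919]
wrist_force: [-0.0, 0.5, -0.5]
finger_gap: 94.0
finger_force: 0.0
```

Call:
{"name": "carry_out", "arguments": {
  "slide": [
    [0.1,-0.9,0],
    [0.1,-0.9,0],
    [0.1,-0.9,0],
    [0.1,-0.9,0],
    [0.1,-0.9,0],
    [0.1,-0.9,0],
    [0.1,-0.9,0]
  ],
  "dr": [
    [0,0,0],
    [0,0,0],
    [0,0,0],
    [0,0,0],
    [0,0,0],
    [0,0,0],
    [0,0,0]
  ],
  "gripper": [100,100,100,100,100,100,100]
}}

```text
clock: 1.85
eef_pos: [454.2, -238.1, 326.8]
eef_rot: [3.142, -0.001, 2.918]
wrist_force: [0.2, 0.4, -0.3]
finger_gap: 94.0
finger_force: 0.0
```

```bash
python3 - <<'E'
from h import *
import pickle
s=read_state(); print(s["clock"],s["joints"].round(3),s["eef_pos"].round(1),s["eef_rot"].round(3))
im,m=grab("wrist"); cv2.imwrite("pics/w1.png",cv2.convertScaleAbs(im,alpha=1.3)); pickle.dump(m,open("w1.pkl","wb"))
E
```

```text
1.85 [-0.554  0.199  1.59  -0.     1.354 -1.902] [ 454.2 -238.1  326.8] [ 3.142e+00 -1.000e-03  2.918e+00]
```

View pics/w1.png

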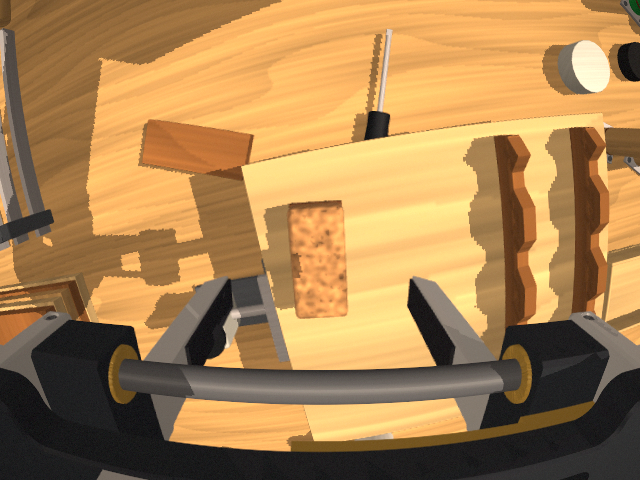

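Wrist view: sander corners at about (290,205), (342,201), (347,314), (295,318), with the board's near corner at (243,167) and the platform strip at (250,290). I'll compute the sander position from two views.

```bash
python3 - <<'E'
from h import *
import pickle
m=pickle.load(open("w1.pkl","rb")); mt,ms=camera_model("top"),camera_model("scene")
im=cv2.imread("pics/w1.png")
for p in [(290,205),(342,201),(347,314),(295,318),(318,260)]: print(plane(m,p,143,1).round(1))
def T(a,b,w):
    a=(140+a[0]/2.2,135+a[1]/2.2);b=(150+b[0]/2,140+b[1]/2)
    r=[ray(mt,a),ray(ms,b),ray(m,w,1)]
    for c in (r,[r[0],r[2]],[r[1],r[2]]): X,e=tri(c); print(X.round(1),np.round(e,1))
print("BR");T((663,301),(255,25),(243,167))
print("BL");T((346,291),(402,217),(605,114))
print("sctr top face");T((623,221),(210,53),(318,260))
E
```

```text
[ 419.  -250.4  143. ]
[ 424.5 -213.2  143. ]
[ 513.1 -227.6  143. ]
[ 507.4 -268.6  143. ]
[ 464.1 -239.9  143. ]
BR
[ 382.7 -287.   105.3] [4.2 3.4 2.6]
[ 382.7 -281.1  135.7] [2.8 2.8]
[ 382.9 -283.4  107.9] [1.9 1.9]
BL
[393.3  56.4 114.4] [4.6 3.1 2.9]
[391.7  53.1 121.6] [2.2 2.2]
[395.4  58.8 115.1] [1.3 1.3]
sctr top face
[ 465.2 -241.   144.9] [0.2 2.1 2. ]
[ 465.  -240.7  141.9] [0.9 0.9]
[ 465.1 -241.2  144.8] [2. 2.]
```

Call:
{"name": "carry_out", "arguments": {
  "slide": [
    [0.044,-0.01,-0.2],
    [0.044,-0.01,-0.35],
    [0.044,-0.01,-0.447],
    [0.044,-0.01,-0.447],
    [0.044,-0.01,-0.447],
    [0.044,-0.01,-0.447],
    [0.044,-0.01,-0.447],
    [0.044,-0.01,-0.447],
    [0.044,-0.01,-0.447],
    [0.044,-0.01,-0.447]
  ],
  "dr": [
    [0,0,0.006],
    [0,0,0.006],
    [0,0,0.006],
    [0,0,0.006],
    [0,0,0.006],
    [0,0,0.006],
    [0,0,0.006],
    [0,0,0.006],
    [0,0,0.006],
    [0,0,0.006]
  ],
  "gripper": [100,100,100,100,100,30,30,30,30,30],
  "newtons": 25
}}

```text
clock: 2.73
eef_pos: [465.6, -237.4, 216.6]
eef_rot: [-3.141, 0.001, 2.96]
wrist_force: [0.2, -0.3, -0.2]
finger_gap: 64.0
finger_force: 0.0
```

Call:
{"name": "carry_out", "arguments": {
  "slide": [
    [0,0,0],
    [0,0,0],
    [0,0,0.2],
    [0,0,0.4],
    [0,0,0.5],
    [0,0,0.5]
  ],
  "dr": [
    [0,0,0],
    [0,0,0],
    [0,0,0],
    [0,0,0],
    [0,0,0],
    [0,0,0]
  ],
  "gripper": [30,30,30,30,30,30]
}}

```text
clock: 3.23
eef_pos: [466.4, -237.9, 349.0]
eef_rot: [-3.138, 0.011, 2.96]
wrist_force: [-0.8, -0.6, 1.1]
finger_gap: 28.8
finger_force: 0.0
```

The fingers are slower than I allowed, about 70 mm/s, so the lift came before they closed. I'll reopen and check the sander hasn't moved.

Call:
{"name": "carry_out", "arguments": {
  "slide": [
    [0,0,0],
    [0,0,0],
    [0,0,0],
    [0,0,0],
    [0,0,0],
    [0,0,0],
    [0,0,0],
    [0,0,0],
    [0,0,0],
    [0,0,0]
  ],
  "dr": [
    [0,0,0],
    [0,0,0],
    [0,0,0],
    [0,0,0],
    [0,0,0],
    [0,0,0],
    [0,0,0],
    [0,0,0],
    [0,0,0],
    [0,0,0]
  ],
  "gripper": [85,85,85,85,85,85,85,85,85,85]
}}

```text
clock: 4.07
eef_pos: [465.5, -237.3, 340.9]
eef_rot: [-3.142, -0.0, 2.96]
wrist_force: [0.2, 1.2, 0.9]
finger_gap: 79.6
finger_force: 0.0
```

```bash
cat > sand.py <<'E'
from h import *
im,m=grab("wrist"); hsv=cv2.cvtColor(im,cv2.COLOR_BGR2HSV)
# predicted region
u=proj(m,np.array([465,-240,143.]),1); print(read_state()["eef_pos"].round(1),u.round())
g=im.astype(int); x0,y0=int(u[0])-75,int(u[1])-95
mask=np.zeros(im.shape[:2],np.uint8)
tex=cv2.GaussianBlur(im,(5,5),0).astype(int)
mask[((tex[:,:,2]-tex[:,:,0])>60)&(tex[:,:,1]<tex[:,:,2]*0.72)]=255
sub=np.zeros_like(mask); sub[max(y0,0):y0+190,x0:x0+150]=mask[max(y0,0):y0+190,x0:x0+150]
sub=cv2.morphologyEx(sub,cv2.MORPH_CLOSE,np.ones((9,9)))
c=max(cv2.findContours(sub,0,2)[0],key=cv2.contourArea); b=cv2.boxPoints(cv2.minAreaRect(c))
print(cv2.contourArea(c)); W=np.array([plane(m,p,143,1) for p in b]); print(W.round(1),W.mean(0).round(1))
cv2.imwrite("pics/w2.png",im)
E
python3 sand.py
```

```text
[ 465.5 -237.3  340.9] [314. 242.]
5706.5
[[ 418.5 -248.7  143. ]
 [ 424.8 -208.3  143. ]
 [ 515.1 -220.7  143. ]
 [ 508.3 -264.6  143. ]] [ 466.7 -235.6  143. ]
```

Call:
{"name": "carry_out", "arguments": {
  "slide": [
    [0,0,-0.15],
    [0,0,-0.3],
    [0,0,-0.45],
    [0,0,-0.498],
    [0,0,-0.498],
    [0,0,-0.498],
    [0,0,-0.498],
    [0,0,-0.498],
    [0,0,-0.498],
    [0,0,-0.498]
  ],
  "dr": [
    [0,0,0],
    [0,0,0],
    [0,0,0],
    [0,0,0],
    [0,0,0],
    [0,0,0],
    [0,0,0],
    [0,0,0],
    [0,0,0],
    [0,0,0]
  ],
  "gripper": [85,85,85,85,30,30,30,30,30,30]
}}

```text
clock: 4.95
eef_pos: [465.7, -237.5, 217.2]
eef_rot: [-3.141, 0.001, 2.96]
wrist_force: [1.2, 0.6, 0.3]
finger_gap: 43.4
finger_force: 0.3
```

Call:
{"name": "carry_out", "arguments": {
  "slide": [
    [0,0,0],
    [0,0,0],
    [0,0,0],
    [0,0,0],
    [0,0,0],
    [0,0,0]
  ],
  "dr": [
    [0,0,0],
    [0,0,0],
    [0,0,0],
    [0,0,0],
    [0,0,0],
    [0,0,0]
  ],
  "gripper": [30,30,30,30,30,30]
}}

```text
clock: 5.45
eef_pos: [465.7, -237.4, 217.1]
eef_rot: [-3.141, 0.001, 2.96]
wrist_force: [-0.6, 0.9, 7.2]
finger_gap: 41.6
finger_force: 24.8
```

Call:
{"name": "carry_out", "arguments": {
  "slide": [
    [0,0,0.15],
    [0,0,0.3],
    [0,0,0.48],
    [0,0,0.48],
    [0.3,0.5,0.48],
    [0.4,0.95,0.48],
    [0.4,0.95,0.48],
    [0.4,0.95,0.48],
    [0.4,0.95,0.48],
    [0.4,0.95,0.48]
  ],
  "dr": [
    [0,0,0],
    [0,0,0],
    [0,0,-0.015],
    [0,0,-0.03],
    [0,0,-0.05],
    [0,0,-0.07],
    [0,0,-0.09],
    [0,0,-0.11],
    [0,0,-0.12],
    [0,0,-0.12]
  ],
  "gripper": [30,30,30,30,30,30,30,30,30,30]
}}

```text
clock: 6.28
eef_pos: [555.9, -23.5, 336.4]
eef_rot: [-3.141, -0.0, 2.198]
wrist_force: [0.8, -0.1, -0.8]
finger_gap: 42.0
finger_force: 24.8
```

```bash
python3 - <<'E'
from h import *
mt,ms=camera_model("top"),camera_model("scene")
T=[(153,17),(294,27),(287,123),(148,115)];S=[(270,590),(196,443),(288,393),(369,526)]
A=np.array([plane(mt,(140+a/2.2,135+b/2.2),40) for a,b in T]);B=np.array([plane(ms,(150+a/2,140+b/2),40) for a,b in S])
print(A.round(),A.mean(0).round(1));print(B.round(),B.mean(0).round(1));s=read_state();print(s["eef_pos"],s["eef_rot"],s["finger_gap"],s["finger_force"])
E
```

```text
[[719. 290.  40.]
 [708. 123.  40.]
 [592. 129.  40.]
 [600. 291.  40.]] [654.6 208.3  40. ]
[[720. 294.  40.]
 [709. 129.  40.]
 [599. 137.  40.]
 [606. 299.  40.]] [658.6 214.7  40. ]
[555.88258622 -23.53774471 336.39577875] [-3.14143560e+00 -3.12668773e-06  2.19812150e+00] 42.037419759495805 24.78904277086258
```

Call:
{"name": "carry_out", "arguments": {
  "slide": [
    [0.404,0.938,0],
    [0.404,0.938,0],
    [0.404,0.938,0],
    [0.404,0.938,0],
    [0.404,0.938,0],
    [0.404,0.938,0],
    [0.404,0.938,0],
    [0.404,0.938,-0.3],
    [0.404,0.938,-0.4],
    [0.404,0.938,-0.5]
  ],
  "dr": [
    [0,0,-0.02],
    [0,0,-0.04],
    [0,0,-0.06],
    [0,0,-0.08],
    [0,0,-0.1],
    [0,0,-0.11],
    [0,0,-0.11],
    [0,0,-0.11],
    [0,0,-0.11],
    [0,0,-0.11]
  ],
  "gripper": [30,30,30,30,30,30,30,30,30,30]
}}

```text
clock: 7.12
eef_pos: [656.3, 209.7, 209.7]
eef_rot: [3.141, -0.0, 1.515]
wrist_force: [1.0, -0.3, -1.8]
finger_gap: 42.1
finger_force: 24.8
```

Call:
{"name": "carry_out", "arguments": {
  "slide": [
    [0,0,-0.1],
    [0,0,-0.2],
    [0,0,-0.3],
    [0,0,-0.35],
    [0,0,-0.39],
    [0,0,-0.39],
    [0,0,-0.39]
  ],
  "dr": [
    [0,0,0],
    [0,0,0],
    [0,0,0],
    [0,0,0],
    [0,0,0],
    [0,0,0],
    [0,0,0]
  ],
  "gripper": [30,30,30,30,30,30,30]
}}

```text
clock: 7.7
eef_pos: [657.0, 209.4, 114.7]
eef_rot: [3.141, -0.0, 1.515]
wrist_force: [1.0, -0.5, -0.9]
finger_gap: 42.3
finger_force: 24.8
```

Call:
{"name": "carry_out", "arguments": {
  "slide": [
    [0,0,-0.018],
    [0,0,-0.018],
    [0,0,-0.018],
    [0,0,-0.018],
    [0,0,-0.018],
    [0,0,-0.018],
    [0,0,-0.018]
  ],
  "dr": [
    [0,0,0],
    [0,0,0],
    [0,0,0],
    [0,0,0],
    [0,0,0],
    [0,0,0],
    [0,0,0]
  ],
  "gripper": [30,30,65,65,65,65,65]
}}

```text
clock: 8.28
eef_pos: [656.7, 209.4, 109.7]
eef_rot: [3.141, -0.0, 1.515]
wrist_force: [-0.5, -0.4, -0.5]
finger_gap: 60.8
finger_force: 0.0
```

Call:
{"name": "carry_out", "arguments": {
  "slide": [
    [0,0,0.1],
    [0,0,0.3],
    [0,0,0.5],
    [0,0,0.7],
    [0,0,0.85],
    [0,0,0.85],
    [-0.2,-0.4,0.85],
    [-0.2,-0.8,0.85],
    [-0.2,-1,0.85],
    [-0.2,-1,0.85]
  ],
  "dr": [
    [0,0,0],
    [0,0,0],
    [0,0,0.01],
    [0,0,0.03],
    [0,0,0.05],
    [0,0,0.07],
    [0,0,0.09],
    [0,0,0.095],
    [0,0,0.095],
    [0,0,0.095]
  ],
  "gripper": [65,65,65,65,65,65,65,65,65,65]
}}

```text
clock: 9.12
eef_pos: [618.0, 47.2, 322.3]
eef_rot: [3.141, 0.0, 2.113]
wrist_force: [0.9, -0.3, 0.7]
finger_gap: 61.3
finger_force: 0.0
```

Call:
{"name": "carry_out", "arguments": {
  "slide": [
    [-0.25,-1,0],
    [-0.25,-1,0],
    [-0.25,-1,0],
    [-0.25,-1,0],
    [-0.25,-1,0],
    [-0.25,-1,0],
    [-0.25,-1,0],
    [-0.25,-1,0]
  ],
  "dr": [
    [0,0,0],
    [0,0,0],
    [0,0,0],
    [0,0,0],
    [0,0,0],
    [0,0,0],
    [0,0,0],
    [0,0,0]
  ],
  "gripper": [65,65,65,65,65,65,65,65]
}}

```text
clock: 9.78
eef_pos: [555.6, -203.7, 321.9]
eef_rot: [-3.142, 0.0, 2.108]
wrist_force: [-0.1, -0.0, 0.0]
finger_gap: 61.3
finger_force: 0.0
```

Call:
{"name": "carry_out", "arguments": {
  "slide": [
    [-0.06,-0.66,-0.08],
    [-0.06,-0.66,-0.08],
    [-0.06,-0.66,-0.08],
    [-0.06,-0.66,-0.08],
    [-0.06,-0.66,-0.08],
    [-0.06,-0.66,-0.08]
  ],
  "dr": [
    [0,0,0],
    [0,0,0],
    [0,0,0],
    [0,0,0],
    [0,0,0],
    [0,0,0]
  ],
  "gripper": [65,65,65,65,65,65]
}}

```text
clock: 10.28
eef_pos: [541.6, -366.6, 300.9]
eef_rot: [-3.141, -0.001, 2.11]
wrist_force: [0.1, 0.3, 0.5]
finger_gap: 61.0
finger_force: 0.0
```

```bash
python3 - <<'E'
from h import *
import pickle
s=read_state(); print(s["clock"],s["joints"].round(3),s["eef_pos"].round(1),s["eef_rot"].round(3))
im,m=grab("wrist"); cv2.imwrite("pics/w3.png",cv2.convertScaleAbs(im,alpha=1.4)); pickle.dump(m,open("w3.pkl","wb"))
E
```

```text
10.2833 [-0.651  0.539  1.19   0.     1.414 -1.191] [ 541.6 -366.6  300.9] [-3.141e+00 -1.000e-03  2.110e+00]
```

View pics/w3.png

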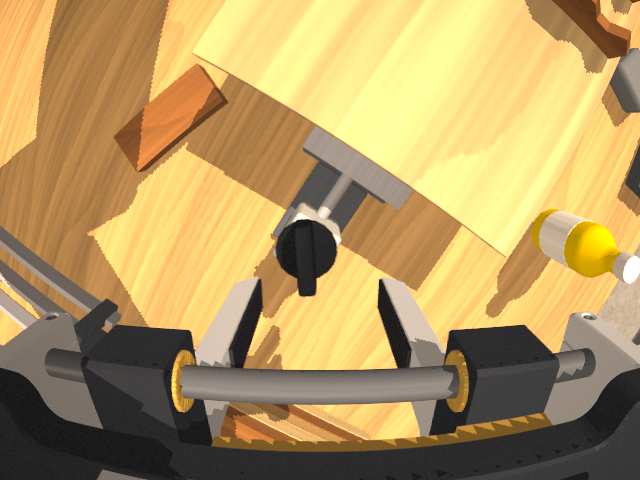

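Knob disc centre is at (306,249). The bar's top runs from (305,222) to (306,295), the platform strip's outer edge from (303,150) to (404,207), and the board edge from (192,55) to (506,256).

```bash
python3 - <<'E'
from h import *
import pickle
m=pickle.load(open("w3.pkl","rb")); mt,ms=camera_model("top"),camera_model("scene")
print("bar",plane(m,(306,258.5),120,1),plane(m,(305,222),120,1),plane(m,(306,295),120,1)); print("disc",plane(m,(306,249),88,1))
print("board end", *[plane(m,p,113,1).round(1) for p in [(192,55),(506,256),(315,127),(410,188)]])
print("plat",*[plane(m,p,70,1).round(1) for p in [(315,127),(303,150),(404,207),(411,188)]])
t=lambda p:(140+p[0]/2.2,135+p[1]/2.2); s=lambda p:(150+p[0]/2,140+p[1]/2)
for n,a,b,w in [("TR",(663,35),(38,124),(506,256)),("BR",(663,301),(255,25),(192,55)),("knob",(741,164),(113,31),(306,258))]:
    for c in ([ray(mt,t(a)),ray(m,w,1)],[ray(ms,s(b)),ray(m,w,1)]): X,e=tri(c); print(n,X.round(1),np.round(e,1))
print("plattop", tri([ray(mt,t((673,123))),ray(m,(404,207),1)]),tri([ray(mt,t((673,205))),ray(m,(303,150),1)]))
E
```

```text
bar [ 537.73096528 -376.44405148  120.        ] [ 523.17664641 -352.99912506  120.        ] [ 552.51223194 -401.83934506  120.        ]
disc [ 537.75828074 -378.74463507   88.        ]
board end [ 385.6 -287.1  113. ] [ 679.7 -293.   113. ] [ 494.4 -290.8  113. ] [ 577.  -292.1  113. ]
plat [ 493.  -289.4   70. ] [ 494.3 -311.1   70. ] [ 593.4 -307.6   70. ] [ 589.5 -290.5   70. ]
TR [ 678.1 -294.2  117.4] [1.6 1.6]
TR [ 681.6 -291.7  107.1] [2. 2.]
BR [ 383.8 -288.4  111.1] [1.6 1.6]
BR [ 379.9 -286.6  102.1] [0.8 0.8]
knob [ 542.9 -390.5   74.8] [1.3 1.3]
knob [ 538.5 -380.6  101.2] [1.7 1.7]
plattop (array([ 581.63303862, -306.50835475,  108.68324455]), [np.float64(0.5902421087545264), np.float64(0.590242108754308)]) (array([ 494.0280802 , -311.18833778,   79.65079664]), [np.float64(0.7009689456915752), np.float64(0.7009689456916515)])
```

Call:
{"name": "carry_out", "arguments": {
  "slide": [
    [-0.014,-0.044,-0.15],
    [-0.014,-0.044,-0.3],
    [-0.014,-0.044,-0.4],
    [-0.014,-0.044,-0.444],
    [-0.014,-0.044,-0.444],
    [-0.014,-0.044,-0.444],
    [-0.014,-0.044,-0.444],
    [-0.014,-0.044,-0.444],
    [-0.014,-0.044,-0.444],
    [-0.014,-0.044,-0.444]
  ],
  "dr": [
    [0,0,0],
    [0,0,0],
    [0,0,0],
    [0,0,0],
    [0,0,0],
    [0,0,0],
    [0,0,0],
    [0,0,0],
    [0,0,0],
    [0,0,0]
  ],
  "gripper": [65,65,65,65,8,8,8,8,8,8],
  "newtons": 30
}}

```text
clock: 11.17
eef_pos: [538.0, -377.5, 191.9]
eef_rot: [3.141, 0.001, 2.112]
wrist_force: [0.4, -0.0, -0.4]
finger_gap: 24.3
finger_force: 0.0
```

Call:
{"name": "carry_out", "arguments": {
  "slide": [
    [0,0,0],
    [0,0,0],
    [0,0,0],
    [0,0,0]
  ],
  "dr": [
    [0,0,0],
    [0,0,0],
    [0,0,0],
    [0,0,0]
  ],
  "gripper": [8,8,8,8]
}}

```text
clock: 11.5
eef_pos: [536.0, -378.7, 191.6]
eef_rot: [-3.138, -0.001, 2.11]
wrist_force: [-18.1, -3.6, 9.3]
finger_gap: 13.6
finger_force: 29.9
```

```bash
cat > st.py <<'E'
from h import *
s=read_state(); print({k:np.round(s[k],3) for k in ("clock","joints","eef_pos","eef_rot","wrist_force","moment","finger_gap","finger_force")})
E
python3 st.py
```

```text
{'clock': np.float64(11.5), 'joints': array([-0.67 ,  0.636,  1.298, -0.004,  1.21 , -1.208]), 'eef_pos': array([ 536.041, -378.692,  191.611]), 'eef_rot': array([-3.138e+00, -1.000e-03,  2.110e+00]), 'wrist_force': array([-18.148,  -3.584,   9.254]), 'moment': array([-0.741,  3.436,  0.009]), 'finger_gap': np.float64(13.617), 'finger_force': np.float64(29.934)}
```

Call:
{"name": "carry_out", "arguments": {
  "slide": [
    [-0.008,-0.005,0],
    [-0.008,-0.005,0],
    [-0.008,-0.005,0],
    [-0.008,-0.005,0]
  ],
  "dr": [
    [0,0,0],
    [0,0,0],
    [0,0,-0.01],
    [0,0,-0.02]
  ],
  "gripper": [8,8,8,8]
}}

```text
clock: 11.83
eef_pos: [535.8, -378.7, 191.6]
eef_rot: [3.142, 0.0, 1.983]
wrist_force: [-1.3, 3.0, 5.2]
finger_gap: 13.9
finger_force: 29.9
```

```bash
python3 st.py
```

```text
{'clock': np.float64(11.833), 'joints': array([-0.671,  0.635,  1.301, -0.   ,  1.206, -1.084]), 'eef_pos': array([ 535.818, -378.652,  191.612]), 'eef_rot': array([3.142, 0.   , 1.983]), 'wrist_force': array([-1.25 ,  2.965,  5.176]), 'moment': array([0.472, 0.378, 0.215]), 'finger_gap': np.float64(13.9), 'finger_force': np.float64(29.912)}
```

Call:
{"name": "carry_out", "arguments": {
  "slide": [
    [0,0,0],
    [0,0,0],
    [0,0,0],
    [0,0,0],
    [0,0,0],
    [0,0,0],
    [0,0,0],
    [0,0,0],
    [0,0,0],
    [0,0,0]
  ],
  "dr": [
    [0,0,-0.018],
    [0,0,-0.036],
    [0,0,-0.054],
    [0,0,-0.072],
    [0,0,-0.09],
    [0,0,-0.108],
    [0,0,-0.126],
    [0,0,-0.144],
    [0,0,-0.162],
    [0,0,-0.18]
  ],
  "gripper": [8,8,8,8,8,8,8,8,8,8]
}}

```text
clock: 12.67
eef_pos: [538.6, -378.8, 191.7]
eef_rot: [3.133, -0.003, 0.85]
wrist_force: [27.6, -6.9, -9.8]
finger_gap: 14.0
finger_force: 30.0
```

Call:
{"name": "carry_out", "arguments": {
  "slide": [
    [0,0,0],
    [0,0,0],
    [0,0,0],
    [0,0,0],
    [0,0,0],
    [0,0,0],
    [0,0,0],
    [0,0,0],
    [0,0,0],
    [0,0,0]
  ],
  "dr": [
    [0,0,-0.018],
    [0,0,-0.036],
    [0,0,-0.054],
    [0,0,-0.072],
    [0,0,-0.09],
    [0,0,-0.108],
    [0,0,-0.126],
    [0,0,-0.144],
    [0,0,-0.162],
    [0,0,-0.18]
  ],
  "gripper": [8,8,8,8,8,8,8,8,8,8]
}}

```text
clock: 13.5
eef_pos: [538.4, -381.5, 191.9]
eef_rot: [3.135, -0.013, -0.282]
wrist_force: [29.9, -29.6, -17.0]
finger_gap: 13.9
finger_force: 30.0
```

```bash
python3 st.py
```

```text
{'clock': np.float64(13.5), 'joints': array([-6.720e-01,  6.370e-01,  1.296e+00, -1.000e-03,  1.194e+00,
        1.181e+00]), 'eef_pos': array([ 538.445, -381.519,  191.95 ]), 'eef_rot': array([ 3.135, -0.013, -0.282]), 'wrist_force': array([ 29.894, -29.566, -17.048]), 'moment': array([-5.425, -5.452,  0.221]), 'finger_gap': np.float64(13.888), 'finger_force': np.float64(30.036)}
```

```bash
python3 - <<'E'
import numpy as np
D=[(2.11,536.04,-378.69),(1.983,535.82,-378.65),(.85,538.6,-378.8),(-.282,538.45,-381.52)]
A=[];b=[]
for y,px,py in D:
    c,s=np.cos(y),np.sin(y); A+=[[1,0,c,-s],[0,1,s,c]]; b+=[px,py]
x,r,_,_=np.linalg.lstsq(np.array(A),np.array(b),rcond=None); print(x,r)
c,e=x[:2],x[2:]
for y in(-.282,-.8,-1.3): print(y,c+np.array([[np.cos(y),-np.sin(y)],[np.sin(y),np.cos(y)]])@e)
E
```

```text
[ 5.36701713e+02 -3.80578795e+02  2.15285143e+00 -2.59135397e-01] [0.40537988]
-0.282 [ 538.69741684 -381.42678452]
-0.8 [ 538.01572647 -382.30369773]
-1.3 [ 537.02790599 -382.72251131]
```

Call:
{"name": "carry_out", "arguments": {
  "slide": [
    [0.011,-0.011,0],
    [0.011,-0.011,0],
    [0.01,-0.012,0],
    [0.009,-0.013,0],
    [0.0085,-0.014,0],
    [0.008,-0.0145,0],
    [0.007,-0.015,0],
    [0.006,-0.0155,0],
    [0.005,-0.016,0],
    [0.005,-0.016,0]
  ],
  "dr": [
    [0,0,0],
    [0,0,-0.018],
    [0,0,-0.036],
    [0,0,-0.054],
    [0,0,-0.072],
    [0,0,-0.09],
    [0,0,-0.108],
    [0,0,-0.126],
    [0,0,-0.144],
    [0,0,-0.158]
  ],
  "gripper": [8,8,8,8,8,8,8,8,8,8]
}}

```text
clock: 14.33
eef_pos: [537.7, -384.0, 191.8]
eef_rot: [-3.14, -0.005, -1.275]
wrist_force: [4.9, -10.2, -0.5]
finger_gap: 13.6
finger_force: 30.0
```

```bash
python3 st.py
```

```text
{'clock': np.float64(14.333), 'joints': array([-6.750e-01,  6.430e-01,  1.287e+00, -1.000e-03,  1.207e+00,
        2.171e+00]), 'eef_pos': array([ 537.727, -384.021,  191.847]), 'eef_rot': array([-3.14 , -0.005, -1.275]), 'wrist_force': array([  4.91 , -10.198,  -0.52 ]), 'moment': array([-1.872, -0.797,  0.192]), 'finger_gap': np.float64(13.621), 'finger_force': np.float64(30.013)}
```

Call:
{"name": "carry_out", "arguments": {
  "slide": [
    [0,0,0],
    [0,0,0],
    [0,0,0],
    [0,0,0],
    [0,0,0],
    [-0.004,0.008,0.15],
    [-0.004,0.008,0.25],
    [-0.004,0.008,0.25],
    [-0.004,0.008,0.25],
    [-0.004,0.008,0.25]
  ],
  "dr": [
    [0,0,0],
    [0,0,0],
    [0,0,0],
    [0,0,0],
    [0,0,0],
    [0,0,0],
    [0,0,0.019],
    [0,0,0.038],
    [0,0,0.057],
    [0,0,0.076]
  ],
  "gripper": [45,45,45,45,45,45,45,45,45,45]
}}

```text
clock: 15.17
eef_pos: [536.2, -380.6, 253.9]
eef_rot: [-3.142, -0.001, -0.785]
wrist_force: [-0.6, -0.4, -0.9]
finger_gap: 42.7
finger_force: 0.0
```

Call:
{"name": "carry_out", "arguments": {
  "slide": [
    [0,0,0],
    [0,0,0],
    [0,0,0],
    [0,0,0],
    [0,0,0],
    [0,0,0],
    [0,0,0],
    [0,0,0],
    [0,0,0],
    [0,0,0]
  ],
  "dr": [
    [0,0,0.019],
    [0,0,0.038],
    [0,0,0.057],
    [0,0,0.076],
    [0,0,0.095],
    [0,0,0.114],
    [0,0,0.133],
    [0,0,0.152],
    [0,0,0.171],
    [0,0,0.19]
  ],
  "gripper": [45,45,45,45,45,45,45,45,45,45]
}}

```text
clock: 16.0
eef_pos: [536.1, -380.6, 253.3]
eef_rot: [-3.141, 0.0, 0.409]
wrist_force: [0.7, -0.1, -0.1]
finger_gap: 42.4
finger_force: 0.0
```

Call:
{"name": "carry_out", "arguments": {
  "slide": [
    [0,0,0],
    [0,0,0],
    [0,0,0],
    [0,0,0],
    [0,0,0],
    [0,0,0],
    [0,0,0],
    [0,0,0],
    [0,0,0],
    [0,0,0]
  ],
  "dr": [
    [0,0,0.019],
    [0,0,0.038],
    [0,0,0.057],
    [0,0,0.076],
    [0,0,0.095],
    [0,0,0.114],
    [0,0,0.133],
    [0,0,0.152],
    [0,0,0.171],
    [0,0,0.19]
  ],
  "gripper": [45,45,45,45,45,45,45,45,45,45]
}}

```text
clock: 16.83
eef_pos: [536.1, -380.6, 253.3]
eef_rot: [-3.141, -0.0, 1.603]
wrist_force: [-1.1, -0.6, -0.4]
finger_gap: 42.3
finger_force: 0.0
```

```bash
python3 st.py; python3 - <<'E'
from h import *
import pickle
im,m=grab("wrist"); cv2.imwrite("pics/w4.png",cv2.convertScaleAbs(im,alpha=1.6)); pickle.dump(m,open("w4.pkl","wb"))
E
```

```text
{'clock': np.float64(16.833), 'joints': array([-0.673,  0.58 ,  1.238,  0.   ,  1.324, -0.705]), 'eef_pos': array([ 536.107, -380.57 ,  253.347]), 'eef_rot': array([-3.141, -0.   ,  1.603]), 'wrist_force': array([-1.063, -0.567, -0.37 ]), 'moment': array([-0.054,  0.055,  0.068]), 'finger_gap': np.float64(42.324), 'finger_force': np.float64(0.0)}
```

View pics/w4.png

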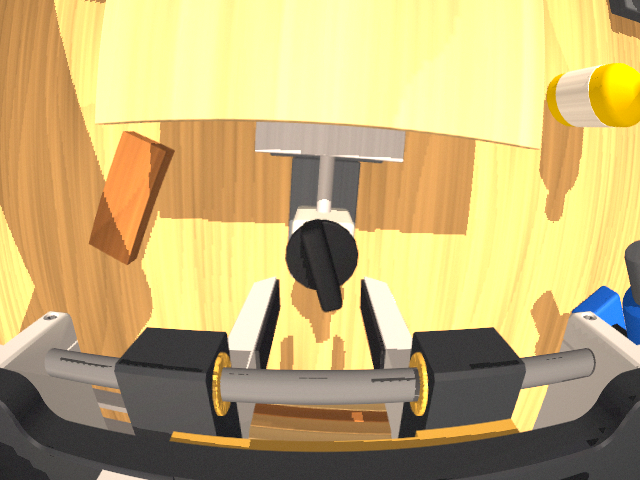

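The bar sits at the expected 15° offset, so the knob followed the turn. The platform's outer edge runs (256,152)–(404,161) and the board's end corners are (97,122) and (538,148). I'll estimate the platform height from its known 100 mm width.

```bash
python3 - <<'E'
from h import *
import pickle
m=pickle.load(open("w4.pkl","rb"))
a,b=[plane(m,p,113,1) for p in((97,122),(538,148))]; print("board",np.linalg.norm(a-b),a,b)
for z in(75,80,85,90,95):
    a,b=[plane(m,p,z,1) for p in((256,151.5),(404,161))]; print(z,np.linalg.norm(a-b),a.round(1),b.round(1))
print(plane(m,(321,254),88,1))
im=cv2.imread("pics/w4.png"); cv2.imwrite("pics/w4c.png",cv2.resize(im[100:180,230:430],None,fx=4,fy=4,interpolation=2))
E
```

```text
board 293.67272892272916 [ 386.26554939 -284.74005722  113.        ] [ 679.81036518 -293.40682347  113.        ]
75 104.04504552913741 [ 490.7 -309.1   75. ] [ 594.7 -312.1   75. ]
80 102.03923776412822 [ 491.5 -308.9   80. ] [ 593.5 -311.9   80. ]
85 100.0334299991191 [ 492.4 -308.8   85. ] [ 592.4 -311.7   85. ]
90 98.02762223410997 [ 493.2 -308.7   90. ] [ 591.2 -311.5   90. ]
95 96.0218144691009 [ 494.1 -308.6   95. ] [ 590.1 -311.3   95. ]
[ 538.20434808 -378.12313663   88.        ]
```

View pics/w4c.png

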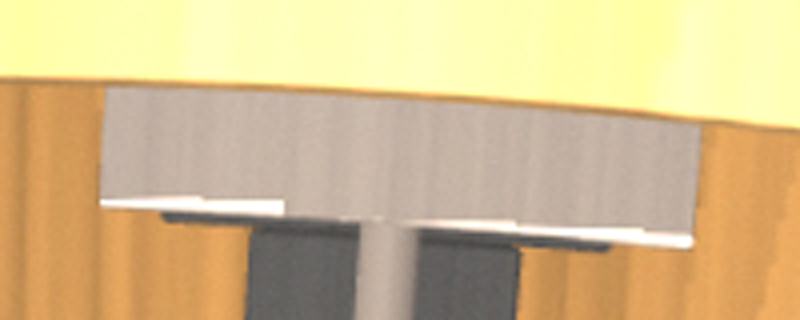

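Call:
{"name": "carry_out", "arguments": {
  "slide": [
    [0.0036,-0.002,0],
    [0.0036,-0.002,0],
    [0.0036,-0.002,0],
    [0.0036,-0.002,-0.1],
    [0.0036,-0.002,-0.248],
    [0.0036,-0.002,-0.248],
    [0.0036,-0.002,-0.248],
    [0.0036,-0.002,-0.248],
    [0.0036,-0.002,-0.248],
    [0.0036,-0.002,-0.248]
  ],
  "dr": [
    [0,0,0.019],
    [0,0,0.038],
    [0,0,0.042],
    [0,0,0.042],
    [0,0,0.042],
    [0,0,0.042],
    [0,0,0.042],
    [0,0,0.042],
    [0,0,0.042],
    [0,0,0.042]
  ],
  "gripper": [45,45,45,45,45,45,45,8,8,8]
}}

```text
clock: 17.72
eef_pos: [537.1, -381.2, 192.3]
eef_rot: [3.141, 0.001, 1.86]
wrist_force: [0.4, -1.0, -0.2]
finger_gap: 25.8
finger_force: 0.0
```

Call:
{"name": "carry_out", "arguments": {
  "slide": [
    [0,0,0],
    [0,0,0],
    [0,0,0],
    [0,0,0],
    [0,0,0],
    [0,0,0]
  ],
  "dr": [
    [0,0,0],
    [0,0,0],
    [0,0,0],
    [0,0,0],
    [0,0,0],
    [0,0,0]
  ],
  "gripper": [8,8,8,8,8,8]
}}

```text
clock: 18.22
eef_pos: [537.1, -381.2, 191.8]
eef_rot: [3.141, 0.0, 1.86]
wrist_force: [-0.7, 1.4, 5.4]
finger_gap: 13.7
finger_force: 30.0
```

```bash
cat > tq.py <<'E'
from h import *
M=[];F=[]
for i in range(6):
    if i: im=camera("wrist")
    s=read_state(); M.append(s["moment"][2]); F.append(s["wrist_force"])
m=camera_model("wrist"); g=cv2.cvtColor(im,cv2.COLOR_RGB2GRAY).astype(float)
print("Mz",np.mean(M).round(3),np.round(M,3),"F",np.mean(F,0).round(1),"pos",s["eef_pos"].round(2),"yaw",s["eef_rot"][2].round(3),s["finger_gap"].round(1),s["clock"])
cv2.imwrite("pics/tq_%d.png"%int(s["clock"]*100),im[:,:,::-1])
E
python3 tq.py
```

```text
Traceback (most recent call last):
  File "tq.py", line 7, in <module>
    print("Mz",np.mean(M).round(3),np.round(M,3),"F",np.mean(F,0).round(1),"pos",s["eef_pos"].round(2),"yaw",s["eef_rot"][2].round(3),s["finger_gap"].round(1),s["clock"])
                                                                                                                                      ^^^^^^^^^^^^^^^^^^^^^
AttributeError: 'float' object has no attribute 'round'
```

Call:
{"name": "carry_out", "arguments": {
  "slide": [
    [0,0,0],
    [0,0,0],
    [0,0,0],
    [0,0,0]
  ],
  "dr": [
    [0,0,-0.016],
    [0,0,-0.032],
    [0,0,-0.048],
    [0,0,-0.048]
  ],
  "gripper": [8,8,8,8]
}}

```text
clock: 18.8
eef_pos: [537.3, -381.1, 191.8]
eef_rot: [3.141, 0.0, 1.554]
wrist_force: [1.9, 0.9, 5.3]
finger_gap: 13.4
finger_force: 30.0
```

```bash
sed -i 's/s\["eef_rot"\]\[2\].round(3),s\["finger_gap"\].round(1)/round(float(s["eef_rot"][2]),3),round(float(s["finger_gap"]),1)/' tq.py; python3 tq.py
```

```text
Mz -0.122 [-0.136 -0.141 -0.12  -0.138 -0.076 -0.123] F [1.9 1.2 5.6] pos [ 537.28 -381.16  191.81] yaw 1.562 13.6 19.05
```

Call:
{"name": "carry_out", "arguments": {
  "slide": [
    [0,0,0],
    [0,0,0],
    [0,0,0],
    [0,0,0],
    [0,0,0],
    [0,0,0],
    [0,0,0],
    [0,0,0]
  ],
  "dr": [
    [0,0,-0.005],
    [0,0,-0.01],
    [0,0,-0.015],
    [0,0,-0.02],
    [0,0,-0.025],
    [0,0,-0.03],
    [0,0,-0.035],
    [0,0,-0.04]
  ],
  "gripper": [8,8,8,8,8,8,8,8]
}}

```text
clock: 19.72
eef_pos: [537.4, -381.2, 191.8]
eef_rot: [3.14, 0.0, 1.31]
wrist_force: [3.3, 1.2, 4.4]
finger_gap: 13.7
finger_force: 30.0
```

```bash
python3 tq.py
```

```text
Mz 0.056 [ 0.197  0.083  0.017 -0.01   0.024  0.027] F [4.6 0.8 5.2] pos [ 537.45 -381.17  191.84] yaw 1.311 14.0 19.9667
```

Call:
{"name": "carry_out", "arguments": {
  "slide": [
    [0,0,0],
    [0,0,0],
    [0,0,0],
    [0,0,0],
    [0,0,0],
    [0,0,0],
    [0,0,0],
    [0,0,0]
  ],
  "dr": [
    [0,0,-0.005],
    [0,0,-0.01],
    [0,0,-0.015],
    [0,0,-0.02],
    [0,0,-0.025],
    [0,0,-0.03],
    [0,0,-0.035],
    [0,0,-0.04]
  ],
  "gripper": [8,8,8,8,8,8,8,8]
}}

```text
clock: 20.63
eef_pos: [537.6, -381.2, 191.8]
eef_rot: [3.14, -0.0, 1.058]
wrist_force: [6.6, -0.1, 3.9]
finger_gap: 13.7
finger_force: 30.0
```

```bash
python3 tq.py
```

```text
Mz 0.047 [ 0.161  0.093  0.054 -0.02   0.026 -0.033] F [ 6.7 -0.3  4.3] pos [ 537.57 -381.23  191.8 ] yaw 1.059 13.5 20.8833
```

Call:
{"name": "carry_out", "arguments": {
  "slide": [
    [0,0,0],
    [0,0,0],
    [0,0,0],
    [0,0,0]
  ],
  "dr": [
    [0,0,-0.005],
    [0,0,-0.01],
    [0,0,-0.015],
    [0,0,-0.02]
  ],
  "gripper": [8,8,8,8]
}}

```text
clock: 21.22
eef_pos: [537.6, -381.3, 191.8]
eef_rot: [3.139, -0.0, 0.932]
wrist_force: [6.9, -0.1, 4.8]
finger_gap: 13.8
finger_force: 30.0
```

```bash
python3 tq.py
```

```text
Mz 0.046 [ 0.172  0.122  0.016  0.002 -0.016 -0.018] F [ 7.3 -0.7  4.1] pos [ 537.65 -381.29  191.84] yaw 0.933 14.0 21.4667
```

Call:
{"name": "carry_out", "arguments": {
  "slide": [
    [0,0,0],
    [0,0,0],
    [0,0,0],
    [0,0,0]
  ],
  "dr": [
    [0,0,-0.005],
    [0,0,-0.01],
    [0,0,-0.015],
    [0,0,-0.02]
  ],
  "gripper": [8,8,8,8]
}}

```text
clock: 21.8
eef_pos: [537.7, -381.3, 191.8]
eef_rot: [3.139, -0.001, 0.807]
wrist_force: [8.2, -1.1, 3.2]
finger_gap: 13.7
finger_force: 30.0
```

```bash
python3 tq.py
```

```text
Mz 0.043 [ 0.159  0.116  0.043 -0.009 -0.007 -0.045] F [ 8.2 -1.3  3.4] pos [ 537.68 -381.33  191.81] yaw 0.808 14.0 22.05
```

Call:
{"name": "carry_out", "arguments": {
  "slide": [
    [0,0,0],
    [0,0,0],
    [0,0,0],
    [0,0,0]
  ],
  "dr": [
    [0,0,-0.005],
    [0,0,-0.01],
    [0,0,-0.015],
    [0,0,-0.02]
  ],
  "gripper": [8,8,8,8]
}}

```text
clock: 22.38
eef_pos: [537.7, -381.4, 191.8]
eef_rot: [3.139, -0.001, 0.681]
wrist_force: [8.3, -2.0, 2.3]
finger_gap: 13.9
finger_force: 30.0
```

```bash
python3 tq.py; python3 - <<'E'
import cv2,glob
f=sorted(glob.glob("pics/tq_*.png"),key=lambda s:int(s[8:-4])); print(f)
a=cv2.imread(f[-1]); cv2.imwrite("pics/c1.png",cv2.convertScaleAbs(cv2.resize(a[20:270,100:500],None,fx=2,fy=2,interpolation=2),alpha=1.5))
E
```

```text
Mz 0.075 [ 0.201  0.147  0.054  0.04   0.047 -0.04 ] F [ 8.8 -1.8  2.8] pos [ 537.73 -381.39  191.83] yaw 0.682 14.0 22.6333
['pics/tq_1905.png', 'pics/tq_1996.png', 'pics/tq_2088.png', 'pics/tq_2146.png', 'pics/tq_2205.png', 'pics/tq_2263.png']
```

View pics/c1.png

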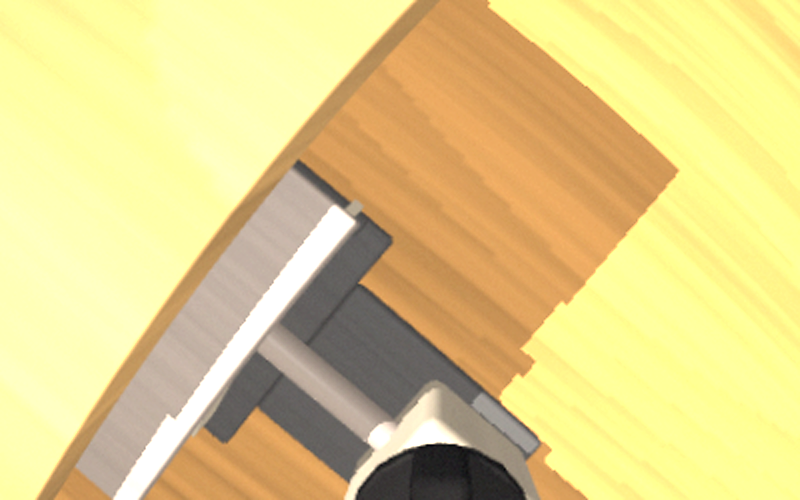

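Call:
{"name": "carry_out", "arguments": {
  "slide": [
    [-0.003,0,0],
    [-0.003,0,0],
    [-0.003,0,0],
    [-0.003,0,0]
  ],
  "dr": [
    [0,0,-0.005],
    [0,0,-0.01],
    [0,0,-0.015],
    [0,0,-0.02]
  ],
  "gripper": [8,8,8,8]
}}

```text
clock: 22.97
eef_pos: [537.5, -381.4, 191.8]
eef_rot: [3.138, -0.003, 0.555]
wrist_force: [14.9, -4.5, -0.6]
finger_gap: 14.1
finger_force: 30.0
```

```bash
python3 tq.py
```

```text
Mz 0.051 [ 0.177  0.105  0.032 -0.013 -0.002  0.006] F [14.7 -3.6 -0.3] pos [ 537.54 -381.42  191.85] yaw 0.557 13.6 23.2167
```

Call:
{"name": "carry_out", "arguments": {
  "slide": [
    [0,0,0],
    [0,0,0],
    [0,0,0],
    [0,0,0]
  ],
  "dr": [
    [0,0,-0.005],
    [0,0,-0.01],
    [0,0,-0.015],
    [0,0,-0.02]
  ],
  "gripper": [8,8,8,8]
}}

```text
clock: 23.55
eef_pos: [537.6, -381.5, 191.9]
eef_rot: [3.138, -0.003, 0.43]
wrist_force: [15.4, -5.3, 0.1]
finger_gap: 14.1
finger_force: 30.0
```

```bash
python3 tq.py
```

```text
Mz 0.125 [0.259 0.164 0.101 0.134 0.029 0.061] F [15.7 -4.4 -0.5] pos [ 537.58 -381.46  191.89] yaw 0.431 13.6 23.8
```

Call:
{"name": "carry_out", "arguments": {
  "slide": [
    [0.006,0,0],
    [0.006,-0.001,0]
  ],
  "dr": [
    [0,0,-0.005],
    [0,0,-0.01]
  ],
  "gripper": [8,8]
}}

```text
clock: 23.97
eef_pos: [538.1, -381.7, 191.8]
eef_rot: [3.14, -0.0, 0.367]
wrist_force: [3.0, -0.4, 6.2]
finger_gap: 13.8
finger_force: 30.0
```

```bash
python3 tq.py
```

```text
Mz 0.123 [0.273 0.179 0.092 0.07  0.045 0.077] F [ 4.1 -1.2  5. ] pos [ 538.05 -381.68  191.84] yaw 0.368 13.5 24.2167
```

Call:
{"name": "carry_out", "arguments": {
  "slide": [
    [0,0,0],
    [0,0,0],
    [0,0,0],
    [0,0,0],
    [0,0,0],
    [0,0,0],
    [0,0,0],
    [0,0,0],
    [0,0,0]
  ],
  "dr": [
    [0,0,0.006],
    [0,0,0.012],
    [0,0,0.018],
    [0,0,0.024],
    [0,0,0.03],
    [0,0,0.035],
    [0,0,0.035],
    [0,0,0.03],
    [0,0,0.026]
  ],
  "gripper": [8,8,8,8,8,8,8,8,8]
}}

```text
clock: 24.97
eef_pos: [538.0, -381.6, 191.8]
eef_rot: [3.14, -0.001, 0.53]
wrist_force: [3.9, -0.8, 4.6]
finger_gap: 13.9
finger_force: 30.0
```

```bash
python3 tq.py
```

```text
Mz 0.07 [0.168 0.086 0.029 0.014 0.078 0.045] F [ 4.  -0.3  5.4] pos [ 538.02 -381.59  191.82] yaw 0.531 14.2 25.2167
```

Call:
{"name": "carry_out", "arguments": {
  "slide": [
    [0,0,0]
  ],
  "dr": [
    [0,0,-0.005]
  ],
  "gripper": [8]
}}

```text
clock: 25.3
eef_pos: [538.0, -381.6, 191.8]
eef_rot: [3.14, -0.001, 0.5]
wrist_force: [4.8, -0.5, 5.3]
finger_gap: 13.2
finger_force: 30.0
```

```bash
python3 tq.py
```

```text
Mz 0.072 [ 0.218  0.133  0.034  0.01   0.039 -0.005] F [ 4.3 -0.2  5.1] pos [ 538.03 -381.6   191.82] yaw 0.499 13.7 25.55
```

Call:
{"name": "carry_out", "arguments": {
  "slide": [
    [0,0,0]
  ],
  "dr": [
    [0,0,-0.005]
  ],
  "gripper": [8]
}}

```text
clock: 25.63
eef_pos: [538.0, -381.6, 191.8]
eef_rot: [3.14, -0.001, 0.469]
wrist_force: [4.7, -1.3, 5.5]
finger_gap: 13.7
finger_force: 30.0
```

```bash
python3 tq.py
```

```text
Mz 0.079 [ 0.19   0.134  0.094 -0.003  0.042  0.018] F [ 5.  -0.8  5.5] pos [ 538.04 -381.61  191.8 ] yaw 0.468 13.8 25.8833
```

Call:
{"name": "carry_out", "arguments": {
  "slide": [
    [0,0,0]
  ],
  "dr": [
    [0,0,-0.005]
  ],
  "gripper": [8]
}}

```text
clock: 25.97
eef_pos: [538.0, -381.6, 191.8]
eef_rot: [3.14, -0.001, 0.437]
wrist_force: [4.2, -1.6, 5.0]
finger_gap: 13.6
finger_force: 30.0
```

```bash
python3 tq.py
```

```text
Mz 0.137 [0.126 0.214 0.166 0.096 0.12  0.1  ] F [ 4.3 -1.3  5.2] pos [ 538.06 -381.64  191.83] yaw 0.437 13.7 26.2167
```

Contact is clear: the torque steps up between yaw 0.468 and 0.437, so the lift is under 0.2 mm. I'll release, then head for the legs.

Call:
{"name": "carry_out", "arguments": {
  "slide": [
    [0,0,0],
    [0,0,0],
    [0,0,0],
    [0,0,0],
    [0,0,0],
    [0,0,0.15],
    [0,0,0.3],
    [0,0,0.45],
    [0,0,0.6],
    [0,0,0.6]
  ],
  "dr": [
    [0,0,0],
    [0,0,0],
    [0,0,0],
    [0,0,0],
    [0,0,0],
    [0,0,0],
    [0,0,0],
    [0,0,0.019],
    [0,0,0.038],
    [0,0,0.057]
  ],
  "gripper": [50,50,50,50,50,50,50,50,50,50]
}}

```text
clock: 27.05
eef_pos: [538.2, -381.8, 350.1]
eef_rot: [3.13, -0.001, 0.798]
wrist_force: [-0.2, 0.2, 1.5]
finger_gap: 47.0
finger_force: 0.0
```

Call:
{"name": "carry_out", "arguments": {
  "slide": [
    [-0.05,0.15,0.25],
    [-0.1,0.3,0.25],
    [-0.15,0.45,0.25],
    [-0.2,0.6,0.25],
    [-0.25,0.75,0.25],
    [-0.25,0.9,0.25],
    [-0.25,1,0.25],
    [-0.25,1,0.25],
    [-0.25,1,0.25],
    [-0.25,1,0.25]
  ],
  "dr": [
    [0,0,0.019],
    [0,0,0.038],
    [0,0,0.057],
    [0,0,0.076],
    [0,0,0.095],
    [0,0,0.114],
    [0,0,0.133],
    [0,0,0.152],
    [0,0,0.171],
    [0,0,0.19]
  ],
  "gripper": [65,65,65,65,65,65,65,65,65,65]
}}

```text
clock: 27.88
eef_pos: [475.1, -130.7, 404.1]
eef_rot: [3.141, 0.0, 1.993]
wrist_force: [-0.3, -0.2, 0.9]
finger_gap: 61.1
finger_force: 0.0
```

Call:
{"name": "carry_out", "arguments": {
  "slide": [
    [-0.05,0.15,0],
    [-0.1,0.3,0],
    [-0.15,0.45,0],
    [-0.2,0.6,0],
    [-0.25,0.75,0],
    [-0.25,0.9,0],
    [-0.25,1,0],
    [-0.25,1,0],
    [-0.25,1,0],
    [-0.25,1,0]
  ],
  "dr": [
    [0,0,0.019],
    [0,0,0.038],
    [0,0,0.057],
    [0,0,0.076],
    [0,0,0.095],
    [0,0,0.114],
    [0,0,0.133],
    [0,0,0.152],
    [0,0,0.171],
    [0,0,0.18]
  ],
  "gripper": [65,65,65,65,65,65,65,65,65,65]
}}

```text
clock: 28.72
eef_pos: [412.5, 119.1, 403.8]
eef_rot: [-3.141, -0.0, 3.125]
wrist_force: [-0.9, 1.0, 0.2]
finger_gap: 61.1
finger_force: 0.0
```

Call:
{"name": "carry_out", "arguments": {
  "slide": [
    [-0.05,0.56,0],
    [-0.05,0.56,0],
    [-0.05,0.56,0],
    [-0.05,0.56,0],
    [-0.05,0.56,0],
    [-0.05,0.56,0]
  ],
  "dr": [
    [0,0,0],
    [0,0,0],
    [0,0,0],
    [0,0,0],
    [0,0,0],
    [0,0,0]
  ],
  "gripper": [65,65,65,65,65,65]
}}

```text
clock: 29.22
eef_pos: [400.0, 259.0, 403.6]
eef_rot: [-3.141, -0.001, 3.119]
wrist_force: [0.4, -0.5, 1.3]
finger_gap: 61.1
finger_force: 0.0
```

```bash
python3 st.py; python3 - <<'E'
from h import *
import pickle
im,m=grab("wrist"); cv2.imwrite("pics/w5.png",cv2.convertScaleAbs(im,alpha=1.4)); pickle.dump(m,open("w5.pkl","wb"))
E
```

```text
{'clock': np.float64(29.217), 'joints': array([ 0.498,  0.073,  1.557, -0.   ,  1.513, -1.05 ]), 'eef_pos': array([400.029, 258.976, 403.618]), 'eef_rot': array([-3.141e+00, -1.000e-03,  3.119e+00]), 'wrist_force': array([ 0.378, -0.495,  1.269]), 'moment': array([0.013, 0.007, 0.025]), 'finger_gap': np.float64(61.123), 'finger_force': np.float64(0.0)}
```

View pics/w5.png

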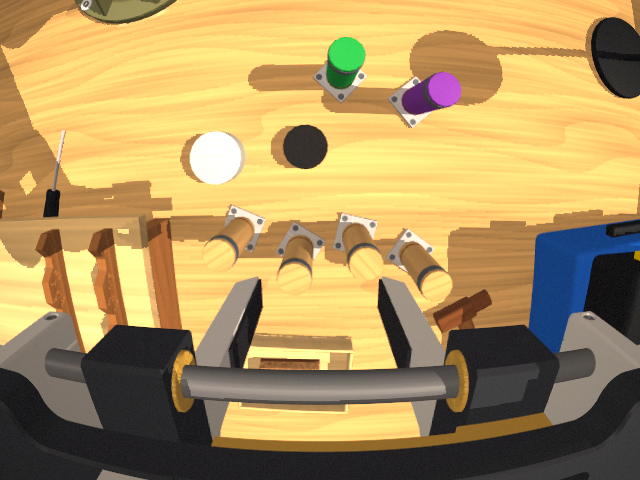

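Sander is in the tray. Leg top ends are at (217,255), (294,277), (367,264) and (434,285) in the wrist view. I'll locate them and fit the arm's kinematics to plan the tilts.

```bash
cat > kin.py <<'E'
import numpy as np
from scipy.optimize import least_squares
from scipy.spatial.transform import Rotation as Ro
D=[(.3005,1.5216,550.0,302.06),(.199,1.59,512.8,326.8),(.539,1.19,np.hypot(541.6,366.6),300.9),(.58,1.238,np.hypot(536.1,380.6),253.35),(.073,1.557,np.hypot(400.03,258.98),403.62),(.636,1.298,np.hypot(536,378.7),191.6)]
def f(p,j2,j3): a,L2,L3,e,h=p; s=j2+j3; return a+L2*np.sin(j2)+L3*np.sin(s)+e*np.cos(s), h+L2*np.cos(j2)+L3*np.cos(s)-e*np.sin(s)
if __name__=="__main__":
    r=least_squares(lambda p:np.ravel([np.subtract(f(p,*d[:2]),d[2:]) for d in D]+[[ .01*p[0],.05*p[3]]]),[0,430,400,0,200]); print(r.x.round(1),np.abs(r.fun).max())
E
python3 kin.py
python3 - <<'E'
from h import *
import pickle
m=pickle.load(open("w5.pkl","rb")); mt,ms=camera_model("top"),camera_model("scene")
t=lambda p:(140+p[0]/2.2,135+p[1]/2.2); s=lambda p:(150+p[0]/2,140+p[1]/2)
for n,w,a,b in [("A",(217,255),(257,250),(428,294)),("B",(294,277),(183,222),(452,368)),("C",(367,264),(114,237),(510,415)),("D",(434,285),(43,211),(543,500))]:
    print(n,plane(m,w,130,1).round(1),tri([ray(m,w,1),ray(mt,t(a))])[0].round(1),tri([ray(m,w,1),ray(ms,s(b))])[0].round(1), plane(mt,t(a),130).round(1))
im=cv2.imread("pics/w5.png"); cv2.imwrite("pics/w5c.png",cv2.resize(im[190:310,180:470],None,fx=2.7,fy=2.7,interpolation=2))
E
```

```text
[ -0.5 422.8 449.1  38.5  47. ] 1.9266400397012053
A [432.3 154.1 130. ] [434.2 150.3 119.1] [433.7 153.4 125.3] [431.7 148.4 130. ]
B [457.3 232.7 130. ] [463.2 231.4 114.3] [461.2 231.7 119.7] [461.  228.4 130. ]
C [445.1 307.  130. ] [446.4 305.8 121.5] [446.3 305.1 129. ] [444.  301.3 130. ]
D [470.9 379.8 130. ] [471.4 379.5 128.9] [472.6 381.6 125.5] [471.2 378.4 130. ]
```

View pics/w5c.png

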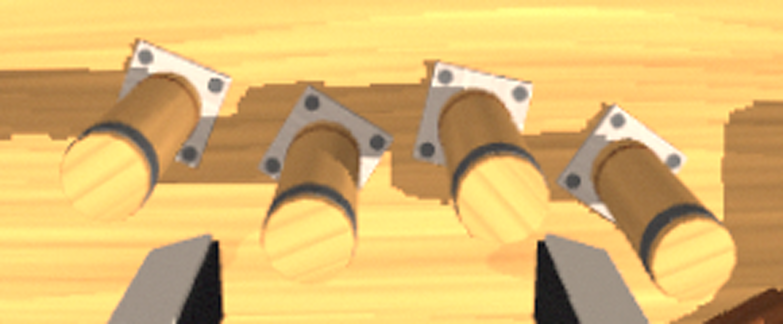

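```bash
cat > plan.py <<'E'
from h import *
# tool orientation: heading psi, tilt tau (rad) about closing axis; tau>0: fingers point along +x_h and down
def pose(G,psi,tau,back=0):
    R=Ro.from_euler("z",psi)*Ro.from_euler("y",-tau)*Ro.from_euler("x",np.pi)
    zt=R.apply([0,0,1]); return np.array(G)-(78+back)*zt,R
def delta(P,R):
    s=read_state(); R0=Ro.from_euler("xyz",s["eef_rot"])
    rv=(R*R0.inv()).as_rotvec(); print("from",s["eef_pos"].round(1),"to",P.round(1),"slide",((P-s["eef_pos"])/250).round(3),"dr",(rv/2/np.pi).round(4),"deg",np.degrees(np.linalg.norm(rv)).round(1),"q",s["joints"].round(2))
E
python3 - <<'E'
from plan import *
P,R=pose((471,381,195),3.82,np.pi/4); print(R.apply([0,0,1]),R.apply([0,1,0])); delta(P,R)
E
```

```text
[-0.55053438 -0.44374756 -0.70710678] [-6.27553823e-01  7.78573182e-01  1.38777878e-16]
from [400.2 258.2 403.8] to [513.9 415.6 250.2] slide [ 0.455  0.629 -0.615] dr [-0.0409  0.1207  0.1059] deg 59.7 q [ 0.5   0.07  1.56 -0.    1.51 -1.05]
```

Call:
{"name": "carry_out", "arguments": {
  "slide": [
    [0.455,0.629,-0.2],
    [0.455,0.629,-0.2],
    [0.455,0.629,-0.2],
    [0.455,0.629,-0.2],
    [0.455,0.629,-0.4],
    [0.455,0.629,-0.615],
    [0.455,0.629,-0.615],
    [0.455,0.629,-0.615],
    [0.455,0.629,-0.615],
    [0.455,0.629,-0.615]
  ],
  "dr": [
    [-0.041,0.121,0.106],
    [-0.041,0.121,0.106],
    [-0.041,0.121,0.106],
    [-0.041,0.121,0.106],
    [-0.041,0.121,0.106],
    [-0.041,0.121,0.106],
    [-0.041,0.121,0.106],
    [-0.041,0.121,0.106],
    [-0.041,0.121,0.106],
    [-0.041,0.121,0.106]
  ],
  "gripper": [68,68,68,68,68,68,68,68,68,68]
}}

```text
clock: 30.1
eef_pos: [514.8, 414.8, 247.9]
eef_rot: [3.139, -0.793, -2.46]
wrist_force: [0.4, 0.0, -0.7]
finger_gap: 63.9
finger_force: 0.0
```

```bash
cat > kin2.py <<'E'
from h import *
from kin import D
from scipy.optimize import least_squares
E3=lambda a:Ro.from_euler("ZYZYZ",a)
def fk(p,q,s4=1):
    a,L2,L3,e,h,d=p
    R=Ro.from_euler("z",q[0])*Ro.from_euler("y",q[1]+q[2])*Ro.from_euler("z",s4*q[3])*Ro.from_euler("y",q[4])*Ro.from_euler("z",q[5]+np.pi/2)
    s=q[1]+q[2]; r=a+L2*np.sin(q[1])+L3*np.sin(s)+e*np.cos(s); z=h+L2*np.cos(q[1])+L3*np.cos(s)-e*np.sin(s)
    return np.array([r*np.cos(q[0]),r*np.sin(q[0]),z])+d*R.apply([0,0,1]),R
LO=np.array([-3.03,-.79,.23,-1.04,0.02,-2.55]);HI=np.array([3.03,2.21,2.52,4.18,3.07,2.55])
def ik(p,P,R,q0):
    best=None
    for k in range(12):
        x0=np.clip(np.array(q0)+(0 if k==0 else np.random.default_rng(k).normal(0,.5,6)),LO+.01,HI-.01)
        r=least_squares(lambda q:np.r_[(fk(p,q)[0]-P)/100,(R*fk(p,q)[1].inv()).as_rotvec()],x0,bounds=(LO,HI))
        if best is None or r.cost<best.cost: best=r
        if best.cost<1e-8: break
    return best.x.round(2),best.cost
E
python3 - <<'E'
from kin2 import *
import json
s=read_state(); q=s["joints"];print(q.round(3),s["eef_pos"].round(1),s["eef_rot"].round(3))
Q=[([0,d[0],d[1],0,np.pi-d[0]-d[1],0],np.array([d[2],0,d[3]])) for d in D]+[(q,s["eef_pos"])]
res=lambda p:np.ravel([fk(p,a)[0]-b for a,b in Q]+[np.r_[p[0]*.02,p[3]*.02,0]])
r=least_squares(res,[0,425,430,0,250,200]); print(r.x.round(1),np.abs(r.fun).max().round(2)); json.dump(list(r.x),open("kin.json","w"))
for s4 in(1,-1): print(s4,(fk(r.x,q,s4)[1]*Ro.from_euler("xyz",s["eef_rot"]).inv()).as_rotvec().round(3))
E
```

```text
[ 0.632  0.951  0.748 -0.042  2.234 -1.631] [514.8 414.8 247.9] [ 3.139 -0.793 -2.46 ]
[ -0.8 417.2 449.   28.9 208.7 166.1] 28.27
1 [-0.  0.  0.]
-1 [ 0.067  0.049 -0.011]
```

```bash
python3 - <<'E'
from kin2 import *
import kin2,json
s=read_state(); q=s["joints"]
Q=[([0,d[0],d[1],0,np.pi-d[0]-d[1],0],np.array([d[2],0,d[3]])) for d in D]+[(q,s["eef_pos"])]
for reg in (.02,.002,0.0002):
  res=lambda p:np.ravel([fk(p,a)[0]-b for a,b in Q]+[np.r_[p[0]*reg,p[3]*reg,0]])
  r=least_squares(res,[0,425,430,0,250,200],x_scale=[10,100,100,10,100,100],max_nfev=5000); print(r.x.round(1)); print(r.fun.reshape(-1,3).round(1))
E
```

```text
[ -0.8 417.2 449.   28.9 208.7 166.1]
[[  0.4   0.   -0.5]
 [  1.    0.   -0.6]
 [ -1.8   0.    0.5]
 [ -1.3   0.    0.4]
 [ -0.4   0.   -0.3]
 [  0.2   0.    0.1]
 [ 22.9 -28.3   0.3]
 [ -0.    0.6   0. ]]
[ -0.8 417.3 449.   29.3 209.1 166.2]
[[  0.4   0.   -0.5]
 [  1.    0.   -0.6]
 [ -1.7   0.    0.5]
 [ -1.3   0.    0.4]
 [ -0.4   0.   -0.3]
 [  0.2   0.    0.2]
 [ 22.9 -28.3   0.3]
 [ -0.    0.1   0. ]]
[ -0.8 417.3 449.   29.3 209.1 166.2]
[[  0.4   0.   -0.5]
 [  1.    0.   -0.6]
 [ -1.7   0.    0.5]
 [ -1.3   0.    0.4]
 [ -0.4   0.   -0.3]
 [  0.2   0.    0.2]
 [ 22.9 -28.3   0.3]
 [ -0.    0.    0. ]]
```

```bash
cat >> kin2.py <<'E'
def fk(p,q,s4=1):
    a,L2,L3,e,h,d,b=p
    R=Ro.from_euler("z",q[0])*Ro.from_euler("y",q[1]+q[2])*Ro.from_euler("z",s4*q[3])*Ro.from_euler("y",q[4])*Ro.from_euler("z",q[5]+np.pi/2)
    s=q[1]+q[2]; r=a+L2*np.sin(q[1])+L3*np.sin(s)+e*np.cos(s); z=h+L2*np.cos(q[1])+L3*np.cos(s)-e*np.sin(s)
    return Ro.from_euler("z",q[0]).apply([r,b,z])+d*R.apply([0,0,1]),R
E
python3 - <<'E'
from kin2 import *
import json
from plan import pose
s=read_state(); q=s["joints"]
Q=[([0,d[0],d[1],0,np.pi-d[0]-d[1],0],np.array([np.sqrt(d[2]**2-36.7**2),36.7,d[3]])) for d in D]+[(q,s["eef_pos"])]
res=lambda p:np.ravel([fk(p,a)[0]-b for a,b in Q]+[np.r_[p[0]*.01,p[3]*.01,0]])
r=least_squares(res,[0,425,430,0,250,200,36],x_scale=[10,100,100,10,100,100,10]); print(r.x.round(1),r.fun.reshape(-1,3)[:-1].round(1).tolist()); json.dump(list(r.x),open("kin.json","w")); p=r.x
for n,G in dict(A=(432,153,55),B=(459,231,55),C=(445,305,55),D=(471,381,55)).items():
    ph=np.arctan2(G[1],G[0])
    for nm,psi in(("rad+pi",ph+np.pi),("rad",ph)):
        print(n,nm,*ik(p,*pose(G,psi,np.pi/4),q))
print("place")
for i,x in enumerate((432,500,568,636)):
    for psi in(np.pi/2,-np.pi/2):
        for z in (158,260): print(i+1,round(psi,2),z,*ik(p,*pose((x,-35,z),psi,-np.pi/4),[0,.5,1.3,-.8 if psi>0 else .8,1.5,0]))
E
```

```text
[ -1.1 424.5 448.6  41.9 222.2 173.5  36.7] [[-0.2, -0.0, -0.0], [0.2, -0.0, -0.0], [0.1, -0.0, 0.0], [-0.3, -0.0, 0.0], [-0.0, -0.0, 0.0], [0.2, -0.0, 0.0], [-0.1, 0.1, -0.0]]
A rad+pi [ 0.28  0.77  1.42 -0.04  1.74 -1.62] 2.0051696115739238e-23
A rad [ 0.21  0.2   2.4   2.77  0.25 -1.3 ] 7.2701421025168455e-31
B rad+pi [ 0.41  0.87  1.22 -0.04  1.83 -1.62] 1.690258365250041e-30
B rad [ 0.36  0.29  2.26  2.76  0.21 -1.27] 6.379049116141623e-23
C rad+pi [ 0.55  0.93  1.13 -0.04  1.87 -1.62] 1.08868118195829e-19
C rad [ 0.5   0.33  2.2   2.74  0.18 -1.25] 1.030897324165554e-20
D rad+pi [ 0.63  1.08  0.83 -0.04  2.02 -1.62] 1.2119433405769688e-29
D rad [ 0.59  0.43  2.03  2.61  0.12 -1.1 ] 2.1032449966581489e-23
place
1 1.57 158 [ 0.24  0.27  1.92 -0.8   1.29  0.61] 4.1898714339493455e-26
1 1.57 260 [ 0.24  0.13  1.82 -0.76  1.46  0.43] 3.820532749585074e-26
1 -1.57 158 [-0.53  0.32  1.85  0.66  1.47  2.36] 5.609104657217876e-17
1 -1.57 260 [-0.53  0.19  1.76  0.66  1.65  2.51] 1.8229143643127093e-17
2 1.57 158 [ 0.21  0.4   1.74 -0.8   1.31  0.55] 8.520831763938182e-31
2 1.57 260 [ 0.21  0.27  1.65 -0.77  1.46  0.39] 5.44374151637492e-18
2 -1.57 158 [-0.47  0.44  1.68  0.69  1.48  2.44] 6.2811704865873e-20
2 -1.57 260 [-0.47  0.32  1.59  0.69  1.64  2.55] 0.00028659848134527597
3 1.57 158 [ 0.18  0.53  1.55 -0.8   1.34  0.49] 7.207392275209796e-27
3 1.57 260 [ 0.18  0.41  1.46 -0.77  1.48  0.34] 6.994790203056412e-26
3 -1.57 158 [-0.42  0.57  1.48  0.7   1.5   2.52] 1.9188846633726827e-23
3 -1.57 260 [-0.43  0.46  1.41  0.72  1.64  2.55] 0.0042586728450889405
4 1.57 158 [ 0.16  0.66  1.33 -0.79  1.39  0.41] 3.471728228266453e-19
4 1.57 260 [ 0.16  0.56  1.24 -0.77  1.52  0.28] 5.448714194200234e-27
4 -1.57 158 [-0.38  0.7   1.28  0.73  1.53  2.55] 0.0011976480441411958
4 -1.57 260 [-0.39  0.59  1.2   0.75  1.65  2.55] 0.014087612545716657
```

```bash
cat > legs.py <<'E'
from h import *
# grey plate blobs in the top view, mapped to z=6
def plates(im):
    h=cv2.cvtColor(im,cv2.COLOR_BGR2HSV); k=((h[:,:,1]<70)&(h[:,:,2]>60)).astype(np.uint8)
    k[:, :150]=0; k[:,300:]=0; k[:215]=0; k[275:]=0
    k=cv2.morphologyEx(k,cv2.MORPH_CLOSE,np.ones((3,3)))
    n,l,st,c=cv2.connectedComponentsWithStats(k); m=camera_model("top")
    return [(c[i].round(1).tolist(),int(st[i,4]),plane(m,c[i],6)[:2].round(0).tolist()) for i in range(1,n) if st[i,4]>12]
E
python3 - <<'E'
from plan import *
from legs import *
for x in plates(cv2.imread("pics/top0.png")): print(x)
print("now")
for x in plates(grab("top")[0]): print(x)
P,R=pose((471,381,55),3.82,np.pi/4); delta(P,R)
E
```

```text
([176.6, 238.6], 161, [470.0, 373.0])
([234.4, 244.5], 154, [456.0, 222.0])
([205.7, 250.3], 160, [440.0, 296.0])
([263.8, 256.2], 155, [426.0, 145.0])
now
([165.7, 218.1], 50, [524.0, 404.0])
([179.2, 234.1], 99, [482.0, 367.0])
([234.5, 244.9], 150, [455.0, 222.0])
([205.7, 250.2], 161, [440.0, 296.0])
([263.7, 256.3], 159, [426.0, 145.0])
from [514.8 415.  249.2] to [513.9 415.6 110.2] slide [-0.004  0.003 -0.556] dr [ 0.0002 -0.0003  0.0003] deg 0.2 q [ 0.63  0.95  0.75 -0.04  2.23 -1.63]
```

Call:
{"name": "carry_out", "arguments": {
  "slide": [
    [-0.004,0.003,-0.15],
    [-0.004,0.003,-0.3],
    [-0.004,0.003,-0.42],
    [-0.004,0.003,-0.5],
    [-0.004,0.003,-0.552],
    [-0.004,0.003,-0.552],
    [-0.004,0.003,-0.552],
    [-0.004,0.003,-0.552],
    [-0.004,0.003,-0.552],
    [-0.004,0.003,-0.552]
  ],
  "dr": [
    [0,0,0],
    [0,0,0],
    [0,0,0],
    [0,0,0],
    [0,0,0],
    [0,0,0],
    [0,0,0],
    [0,0,0],
    [0,0,0],
    [0,0,0]
  ],
  "gripper": [68,68,68,68,68,68,25,25,25,25],
  "newtons": 50
}}

```text
clock: 30.98
eef_pos: [513.3, 416.8, 113.7]
eef_rot: [-3.142, -0.784, -2.463]
wrist_force: [-0.7, 0.7, -1.1]
finger_gap: 40.3
finger_force: 0.0
```

Call:
{"name": "carry_out", "arguments": {
  "slide": [
    [0,0,0],
    [0,0,0],
    [0,0,0],
    [0,0,0],
    [0,0,0],
    [0,0,0]
  ],
  "dr": [
    [0,0,0],
    [0,0,0],
    [0,0,0],
    [0,0,0],
    [0,0,0],
    [0,0,0]
  ],
  "gripper": [25,25,25,25,25,25]
}}

```text
clock: 31.48
eef_pos: [513.3, 416.7, 113.1]
eef_rot: [-3.142, -0.786, -2.463]
wrist_force: [2.3, 1.0, 5.8]
finger_gap: 35.1
finger_force: 50.0
```

```bash
python3 st.py; python3 - <<'E'
from plan import *
P,R=pose((640,-33,250),1.55,-np.pi/4); delta(P,R)
P,R=pose((600,150,330),1.55,-np.pi/4); delta(P,R)
E
```

```text
{'clock': np.float64(31.483), 'joints': array([ 0.635,  1.079,  0.828, -0.034,  2.02 , -1.617]), 'eef_pos': array([513.299, 416.656, 113.12 ]), 'eef_rot': array([-3.142, -0.786, -2.463]), 'wrist_force': array([2.311, 1.046, 5.846]), 'moment': array([-0.111,  0.132,  0.2  ]), 'finger_gap': np.float64(35.127), 'finger_force': np.float64(49.953)}
from [513.3 416.7 113.1] to [641.1  22.1 305.2] slide [ 0.511 -1.578  0.768] dr [-0.1318 -0.2684 -0.271 ] deg 145.3 q [ 0.63  1.08  0.83 -0.03  2.02 -1.62]
from [513.3 416.7 113.1] to [601.1 205.1 385.2] slide [ 0.351 -0.846  1.088] dr [-0.1318 -0.2684 -0.271 ] deg 145.3 q [ 0.63  1.08  0.83 -0.03  2.02 -1.62]
```

Call:
{"name": "carry_out", "arguments": {
  "slide": [
    [0,0,0.1],
    [0,0,0.25],
    [0,0,0.4],
    [0,0,0.55],
    [0,0,0.7],
    [0,0,0.85],
    [0,0,0.95],
    [0,0,0.95],
    [0,0,0.95],
    [0,0,0.95]
  ],
  "dr": [
    [0,0,0],
    [0,0,0],
    [0,0,0],
    [0.011,-0.014,0],
    [0.022,-0.028,0],
    [0.033,-0.042,0],
    [0.045,-0.056,0],
    [0.056,-0.07,0],
    [0.067,-0.083,0],
    [0.0785,-0.097,0]
  ],
  "gripper": [25,25,25,25,25,25,25,25,25,25]
}}

```text
clock: 32.32
eef_pos: [512.9, 416.6, 350.0]
eef_rot: [3.14, 0.003, -2.462]
wrist_force: [0.7, -0.1, -3.0]
finger_gap: 35.2
finger_force: 50.0
```

Call:
{"name": "carry_out", "arguments": {
  "slide": [
    [0,-0.1,0.1],
    [0,-0.2,0.1],
    [0,-0.3,0.1],
    [0,-0.4,0.1],
    [0.05,-0.5,0.1],
    [0.1,-0.6,0.1],
    [0.15,-0.7,0.1],
    [0.2,-0.8,0.1],
    [0.2,-0.9,0.1],
    [0.2,-0.9,0.1]
  ],
  "dr": [
    [0,0,-0.018],
    [0,0,-0.036],
    [0,0,-0.054],
    [0,0,-0.072],
    [0,0,-0.09],
    [0,0,-0.108],
    [0,0,-0.126],
    [0,0,-0.144],
    [0,0,-0.162],
    [0,0,-0.18]
  ],
  "gripper": [25,25,25,25,25,25,25,25,25,25]
}}

```text
clock: 33.15
eef_pos: [563.6, 187.9, 374.1]
eef_rot: [-3.142, -0.003, 2.681]
wrist_force: [0.1, 0.3, -2.9]
finger_gap: 35.0
finger_force: 50.0
```

Call:
{"name": "carry_out", "arguments": {
  "slide": [
    [0,-0.08,0],
    [0,-0.16,0],
    [0,-0.24,0],
    [0,-0.32,0],
    [0.05,-0.4,0],
    [0.1,-0.45,0],
    [0.15,-0.5,0],
    [0.2,-0.55,0],
    [0.2,-0.6,0],
    [0.2,-0.6,0]
  ],
  "dr": [
    [0,0,-0.018],
    [0,0,-0.036],
    [0,0,-0.054],
    [0,0,-0.072],
    [0,0,-0.09],
    [0,0,-0.108],
    [0,0,-0.126],
    [0,0,-0.144],
    [0,0,-0.162],
    [0,0,-0.18]
  ],
  "gripper": [25,25,25,25,25,25,25,25,25,25]
}}

```text
clock: 33.98
eef_pos: [613.4, 39.6, 373.7]
eef_rot: [-3.141, -0.003, 1.551]
wrist_force: [-1.3, 0.8, -3.8]
finger_gap: 35.2
finger_force: 50.0
```

```bash
python3 st.py; python3 - <<'E'
from plan import *
P,R=pose((640,-40,230),1.55,-np.pi/4); delta(P,R)
E
```

```text
{'clock': np.float64(33.983), 'joints': array([0.004, 0.409, 1.212, 0.003, 1.521, 0.023]), 'eef_pos': array([613.361,  39.629, 373.667]), 'eef_rot': array([-3.141e+00, -3.000e-03,  1.551e+00]), 'wrist_force': array([-1.337,  0.778, -3.791]), 'moment': array([-0.008,  0.064, -0.007]), 'finger_gap': np.float64(35.211), 'finger_force': np.float64(49.954)}
from [613.4  39.6 373.7] to [641.1  15.1 285.2] slide [ 0.111 -0.098 -0.354] dr [-0.1254  0.0025 -0.0002] deg 45.1 q [0.   0.41 1.21 0.   1.52 0.02]
```

Call:
{"name": "carry_out", "arguments": {
  "slide": [
    [0.11,-0.1,0],
    [0.11,-0.1,0],
    [0.11,-0.1,0],
    [0.11,-0.1,-0.1],
    [0.11,-0.1,-0.2],
    [0.11,-0.1,-0.3],
    [0.11,-0.1,-0.354],
    [0.11,-0.1,-0.354],
    [0.11,-0.1,-0.354],
    [0.11,-0.1,-0.354]
  ],
  "dr": [
    [-0.018,0,0],
    [-0.036,0.001,0],
    [-0.054,0.001,0],
    [-0.072,0.0015,0],
    [-0.09,0.002,0],
    [-0.108,0.002,0],
    [-0.1254,0.0025,0],
    [-0.1254,0.0025,0],
    [-0.1254,0.0025,0],
    [-0.1254,0.0025,0]
  ],
  "gripper": [25,25,25,25,25,25,25,25,25,25]
}}

```text
clock: 34.82
eef_pos: [640.8, 16.5, 287.7]
eef_rot: [-3.138, 0.781, 1.56]
wrist_force: [-0.9, 0.0, -2.3]
finger_gap: 35.4
finger_force: 50.0
```

```bash
python3 st.py; python3 - <<'E'
from h import *
import pickle
im,m=grab("wrist"); cv2.imwrite("pics/w6.png",cv2.convertScaleAbs(im,alpha=1.4)); pickle.dump(m,open("w6.pkl","wb"))
for k,o in enumerate((-102,-34,34,102)):
    S=np.array([537.7+o,-31-.021*o,158.]); print(k+1,S.round(1),*[proj(m,S+np.array([.021*d,d,-5]),1).round(0) for d in(-42,42)])
E
```

```text
{'clock': np.float64(34.817), 'joints': array([ 0.157,  0.594,  1.254, -0.769,  1.493,  0.313]), 'eef_pos': array([640.848,  16.509, 287.706]), 'eef_rot': array([-3.138,  0.781,  1.56 ]), 'wrist_force': array([-0.89 ,  0.045, -2.309]), 'moment': array([ 0.692, -0.017,  0.05 ]), 'finger_gap': np.float64(35.361), 'finger_force': np.float64(49.96)}
1 [435.7 -28.9 158. ] [ 61. 220.] [  2. 149.]
2 [503.7 -30.3 158. ] [131. 218.] [ 77. 137.]
3 [571.7 -31.7 158. ] [218. 217.] [184. 125.]
4 [639.7 -33.1 158. ] [317. 217.] [318. 121.]
```

View pics/w6.png

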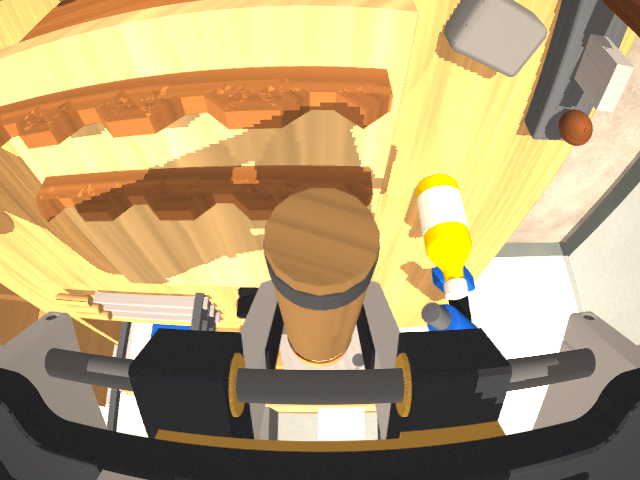

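The leg is held square, and the V notches (e.g. slot 3 near (184,120), slot 4 near (318,120)) agree with my predicted slots. I'll check the block ends numerically before lowering.

```bash
python3 - <<'E'
from h import *
import pickle
m=pickle.load(open("w6.pkl","rb"))
for px in [(388,70),(391,103),(371,167),(372,200)]: print(px,plane(m,px,153,1).round(1),plane(m,px,140,1).round(1))
for e in(136,133):
  for d in(-48,-36,36,48): print(e,d,proj(m,np.array([537.7+e+.021*d,-31-.021*e+d,153]),1).round(0))
print("board far corner",plane(m,(415,12),113,1))
im=cv2.imread("pics/w6.png"); cv2.imwrite("pics/w6c.png",cv2.resize(im[40:240,130:410],None,fx=2.8,fy=2.8,interpolation=2))
E
```

```text
(388, 70) [671.5  39.5 153. ] [674.2  31.  140. ]
(391, 103) [675.1  20.8 153. ] [678.   10.5 140. ]
(371, 167) [669.7 -25.3 153. ] [672.2 -40.  140. ]
(372, 200) [673.4 -56.5 153. ] [676.2 -74.1 140. ]
136 -48 [367. 222.]
136 -36 [369. 212.]
136 36 [385. 131.]
136 48 [389. 113.]
133 -48 [363. 222.]
133 -36 [365. 212.]
133 36 [379. 131.]
133 48 [382. 113.]
board far corner [689.657389    51.06363931 113.        ]
```

View pics/w6c.png

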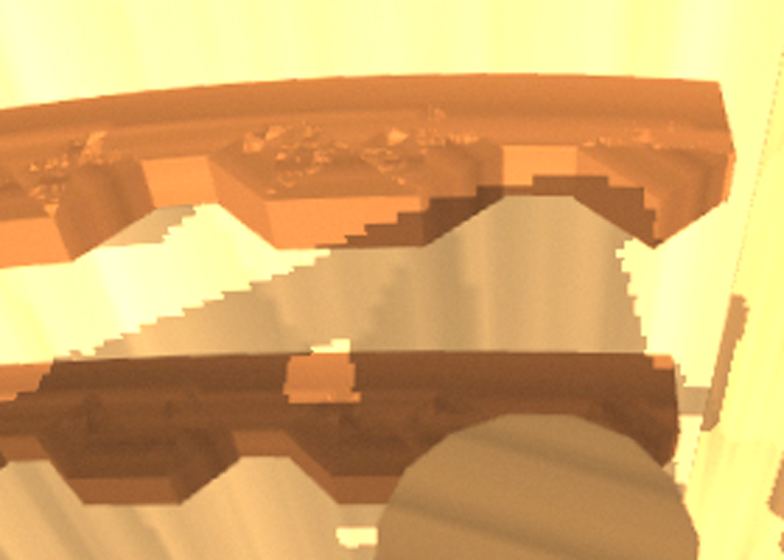

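```bash
python3 - <<'E'
from plan import *
import pickle
m=pickle.load(open("w6.pkl","rb"))
def c(x,y): return (130+x/2.8,40+y/2.8)
a=plane(m,c(352,220),153,1); b=plane(m,c(132,490.5),153,1); print("peak34 +y",a.round(1),"expected",(537.7+68+.9,-31-1.4+42)); print("peak23 -y",b.round(1),"expected",(537.7-.9,-31-42))
for x,y in[(540,170),(178,182)]: print([plane(m,c(x,y),z,1).round(1).tolist() for z in(132,137,142)])
print([plane(m,c(262,442),z,1).round(1).tolist() for z in(132,137,142)])
E
```

```text
peak34 +y [610.5  11.5 153. ] expected (606.6, 9.600000000000001)
peak23 -y [541.7 -70.5 153. ] expected (536.8000000000001, -73)
[[643.1, 5.0, 132.0], [643.2, 8.9, 137.0], [643.2, 12.9, 142.0]]
[[571.9, 6.6, 132.0], [574.2, 10.5, 137.0], [576.5, 14.4, 142.0]]
[[570.4, -80.2, 132.0], [572.7, -73.6, 137.0], [575.0, -67.0, 142.0]]
```

```bash
python3 - <<'E'
from plan import *
P,R=pose((643,-38,160),1.55,-np.pi/4); delta(P,R)
s=read_state(); R0=Ro.from_euler("xyz",s["eef_rot"]); print("zt",R0.apply([0,0,1]).round(3),"u",R0.apply([.7071,0,-.7071]).round(3))
E
```

```text
from [640.9  16.3 288.2] to [644.1  17.1 215.2] slide [ 0.013  0.004 -0.292] dr [-0.0006 -0.0002 -0.0011] deg 0.5 q [ 0.16  0.59  1.25 -0.77  1.49  0.31]
zt [-0.011 -0.704 -0.71 ] u [0.014 1.    0.004]
```

Call:
{"name": "carry_out", "arguments": {
  "slide": [
    [0.013,0.004,-0.1],
    [0.013,0.004,-0.2],
    [0.013,0.004,-0.24],
    [0.013,0.004,-0.255],
    [0.013,0.004,-0.27],
    [0.013,0.004,-0.28],
    [0.013,0.004,-0.28],
    [0.013,0.004,-0.28]
  ],
  "dr": [
    [0,0,-0.001],
    [0,0,-0.001],
    [0,0,-0.001],
    [0,0,-0.001],
    [0,0,-0.001],
    [0,0,-0.001],
    [0,0,-0.001],
    [0,0,-0.001]
  ],
  "gripper": [25,25,25,25,25,25,25,25]
}}

```text
clock: 35.53
eef_pos: [644.0, 17.6, 217.2]
eef_rot: [-3.137, 0.785, 1.554]
wrist_force: [-0.4, -0.6, -2.7]
finger_gap: 35.5
finger_force: 50.0
```

Call:
{"name": "carry_out", "arguments": {
  "slide": [
    [0,0,-0.006],
    [0,0,-0.012],
    [0,0,-0.014],
    [0,0,-0.014]
  ],
  "dr": [
    [0,0,0],
    [0,0,0],
    [0,0,0],
    [0,0,0]
  ],
  "gripper": [25,25,25,25]
}}

```text
clock: 35.87
eef_pos: [643.9, 17.6, 214.0]
eef_rot: [-3.137, 0.786, 1.554]
wrist_force: [-3.7, 1.3, 5.3]
finger_gap: 35.0
finger_force: 50.0
```

```bash
python3 st.py
```

```text
{'clock': np.float64(35.867), 'joints': array([ 0.158,  0.678,  1.3  , -0.783,  1.407,  0.41 ]), 'eef_pos': array([643.864,  17.649, 214.012]), 'eef_rot': array([-3.137,  0.786,  1.554]), 'wrist_force': array([-3.734,  1.341,  5.285]), 'moment': array([-0.189,  0.46 , -0.453]), 'finger_gap': np.float64(35.022), 'finger_force': np.float64(49.977)}
```

Call:
{"name": "carry_out", "arguments": {
  "slide": [
    [0,0,0.004],
    [0,0,0.004],
    [0,0,0.004],
    [0,0,0.004],
    [0,0,0.004],
    [0,0.05,0.054],
    [0,0.15,0.154],
    [0,0.28,0.29],
    [0,0.4,0.5],
    [0,0.4,0.6]
  ],
  "dr": [
    [0,0,0],
    [0,0,0],
    [0,0,0],
    [0,0,0],
    [0,0,0],
    [0,0,0],
    [0,0,0],
    [0,0,0],
    [0,0,0],
    [0,0,0]
  ],
  "gripper": [52,52,52,52,52,52,52,52,52,52]
}}

```text
clock: 36.7
eef_pos: [643.2, 118.6, 357.6]
eef_rot: [-3.132, 0.785, 1.56]
wrist_force: [0.6, 0.7, -0.6]
finger_gap: 48.8
finger_force: 0.0
```

```bash
python3 st.py; python3 - <<'E'
from plan import *
from legs import *
im,m=grab("top"); cv2.imwrite("pics/t2.png",im)
for x in plates(im): print(x)
P,R=pose((445,305,200),3.14+.6,np.pi/4); delta(P,R)
# wrist crop of placed leg
w,mw=grab("wrist"); cv2.imwrite("pics/w7.png",cv2.convertScaleAbs(w,alpha=1.4))
E
```

```text
{'clock': np.float64(36.7), 'joints': array([ 0.304,  0.623,  1.047, -0.744,  1.728,  0.296]), 'eef_pos': array([643.238, 118.566, 357.611]), 'eef_rot': array([-3.132,  0.785,  1.56 ]), 'wrist_force': array([ 0.591,  0.683, -0.628]), 'moment': array([0.277, 0.027, 0.035]), 'finger_gap': np.float64(48.759), 'finger_force': np.float64(0.0)}
([269.5, 250.9], 58, [440.0, 130.0])
from [643.6 119.4 367.5] to [490.6 336.1 255.2] slide [-0.612  0.867 -0.449] dr [0.1393 0.2597 0.2629] deg 142.2 q [ 0.31  0.62  1.04 -0.75  1.73  0.29]
```

View pics/w7.png

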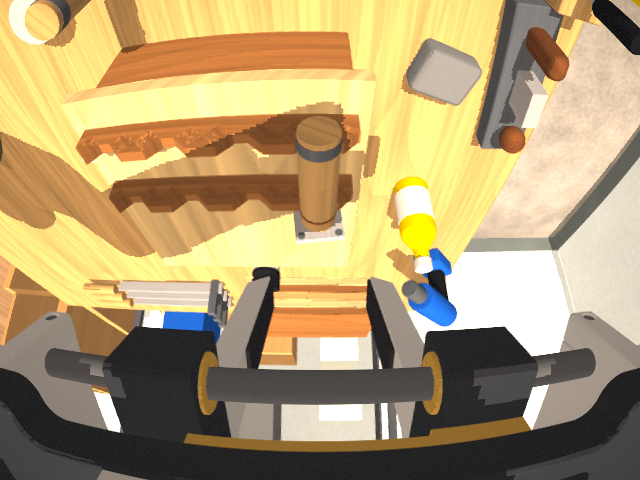

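The leg lies in slot 4, with its plain end at (319,132) and its plate at (320,232), clear of the block. I'll go back to the overhead vantage for the next leg.

Call:
{"name": "carry_out", "arguments": {
  "slide": [
    [-0.1,0.05,0.1],
    [-0.2,0.1,0.14],
    [-0.3,0.15,0.14],
    [-0.4,0.2,0.14],
    [-0.5,0.25,0.14],
    [-0.6,0.3,0.14],
    [-0.6,0.3,0.14]
  ],
  "dr": [
    [0.018,0,0],
    [0.036,-0.001,0],
    [0.054,-0.001,0],
    [0.072,-0.0015,0],
    [0.09,-0.002,0],
    [0.108,-0.002,0],
    [0.1254,-0.0025,0]
  ],
  "gripper": [68,68,68,68,68,68,68]
}}

```text
clock: 37.38
eef_pos: [490.9, 192.8, 393.2]
eef_rot: [-3.14, -0.009, 1.556]
wrist_force: [1.1, 0.9, 0.4]
finger_gap: 63.9
finger_force: 0.0
```

Call:
{"name": "carry_out", "arguments": {
  "slide": [
    [-0.37,0.26,0],
    [-0.37,0.26,0],
    [-0.37,0.26,0],
    [-0.37,0.26,0],
    [-0.37,0.26,0],
    [-0.37,0.26,0],
    [-0.37,0.26,0],
    [-0.37,0.26,0],
    [-0.37,0.26,0],
    [-0.37,0.26,0]
  ],
  "dr": [
    [0,0,0.019],
    [0,0,0.038],
    [0,0,0.057],
    [0,0,0.076],
    [0,0,0.095],
    [0,0,0.114],
    [0,0,0.133],
    [0,0,0.152],
    [0,0,0.171],
    [0,0,0.19]
  ],
  "gripper": [68,68,68,68,68,68,68,68,68,68]
}}

```text
clock: 38.22
eef_pos: [401.3, 255.9, 392.0]
eef_rot: [-3.138, -0.003, 2.753]
wrist_force: [-0.5, 0.4, 0.1]
finger_gap: 64.1
finger_force: 0.0
```

Call:
{"name": "carry_out", "arguments": {
  "slide": [
    [0,0,0],
    [0,0,0],
    [0,0,0],
    [0,0,0]
  ],
  "dr": [
    [0,0,0.019],
    [0,0,0.038],
    [0,0,0.057],
    [0,0,0.0575]
  ],
  "gripper": [68,68,68,68]
}}

```text
clock: 38.55
eef_pos: [401.3, 255.9, 392.0]
eef_rot: [-3.138, -0.003, 3.115]
wrist_force: [0.4, 0.2, 0.3]
finger_gap: 64.3
finger_force: 0.0
```

```bash
python3 st.py; cat > wl.py <<'E'
from plan import *
import pickle
# grey plate blobs near the expected legs in the wrist view, on z=6
def wplates(im,m,ex):
    h=cv2.cvtColor(im,cv2.COLOR_BGR2HSV); k=((h[:,:,1]<60)&(h[:,:,2]>70)).astype(np.uint8); k=cv2.morphologyEx(k,cv2.MORPH_CLOSE,np.ones((5,5)))
    n,l,st,c=cv2.connectedComponentsWithStats(k); out=[]
    for i in range(1,n):
        X=plane(m,c[i],6,1)
        if 150<st[i,4]<1500 and min(np.linalg.norm(X[:2]-e) for e in ex)<70: out.append((X[:2].round(1).tolist(),int(st[i,4]),c[i].round().tolist()))
    return out
EX=[(432,153),(459,231),(445,305),(471,381)]
if __name__=="__main__":
    a=cv2.convertScaleAbs(cv2.imread("pics/w5.png"),alpha=1/1.4)
    for x in wplates(a,pickle.load(open("w5.pkl","rb")),EX): print("w5",x)
    im,m=grab("wrist"); import time; cv2.imwrite("pics/wl.png",im)
    for x in wplates(im,m,EX): print("now",x)
    mw=pickle.load(open("w5.pkl","rb"))
E
python3 wl.py
python3 - <<'E'
from legs import *
for x in plates(grab("top")[0]): print("top",x)
E
```

```text
{'clock': np.float64(38.55), 'joints': array([ 4.910e-01,  7.800e-02,  1.578e+00, -1.000e-03,  1.490e+00,
       -1.053e+00]), 'eef_pos': array([401.3  , 255.915, 391.968]), 'eef_rot': array([-3.138e+00, -3.000e-03,  3.115e+00]), 'wrist_force': array([0.446, 0.175, 0.312]), 'moment': array([ 0.02 ,  0.022, -0.073]), 'finger_gap': np.float64(64.325), 'finger_force': np.float64(0.0)}
w5 ([426.4, 163.0], 493, [247.0, 223.0])
w5 ([435.3, 302.1], 510, [352.0, 227.0])
w5 ([449.4, 233.9], 491, [301.0, 239.0])
w5 ([463.7, 376.7], 485, [406.0, 247.0])
now ([425.9, 162.9], 512, [249.0, 225.0])
now ([436.0, 301.1], 535, [355.0, 229.0])
now ([449.1, 233.6], 513, [303.0, 240.0])
top ([235.8, 244.2], 137, [457.0, 218.0])
top ([196.0, 234.5], 17, [481.0, 323.0])
top ([263.8, 256.1], 157, [427.0, 145.0])
top ([181.2, 259.6], 57, [415.0, 358.0])
```

```bash
python3 - <<'E'
from plan import *
P,R=pose((445.5,305,195),np.pi+.601,np.pi/4); delta(P,R)
E
```

```text
from [401.3 256.  392.1] to [491.  336.2 250.2] slide [ 0.359  0.321 -0.568] dr [-0.0348  0.1217  0.096 ] deg 57.2 q [ 0.49  0.08  1.58 -0.    1.49 -1.04]
```

Call:
{"name": "carry_out", "arguments": {
  "slide": [
    [0.359,0.321,-0.2],
    [0.359,0.321,-0.2],
    [0.359,0.321,-0.2],
    [0.359,0.321,-0.2],
    [0.359,0.321,-0.4],
    [0.359,0.321,-0.568],
    [0.359,0.321,-0.568],
    [0.359,0.321,-0.568],
    [0.359,0.321,-0.568],
    [0.359,0.321,-0.568]
  ],
  "dr": [
    [-0.035,0.122,0.096],
    [-0.035,0.122,0.096],
    [-0.035,0.122,0.096],
    [-0.035,0.122,0.096],
    [-0.035,0.122,0.096],
    [-0.035,0.122,0.096],
    [-0.035,0.122,0.096],
    [-0.035,0.122,0.096],
    [-0.035,0.122,0.096],
    [-0.035,0.122,0.096]
  ],
  "gripper": [62,62,62,62,62,62,62,62,62,62]
}}

```text
clock: 39.48
eef_pos: [491.2, 336.6, 249.3]
eef_rot: [3.141, -0.787, -2.539]
wrist_force: [0.2, -0.1, 0.1]
finger_gap: 58.4
finger_force: 0.0
```

```bash
python3 - <<'E'
from plan import *
P,R=pose((445.5,305,54),np.pi+.601,np.pi/4); delta(P,R)
E
```

```text
from [491.2 336.6 249.3] to [491.  336.2 109.2] slide [-0.001 -0.002 -0.561] dr [ 0.0001 -0.0003 -0.0002] deg 0.1 q [ 0.55  0.77  1.06 -0.04  2.1  -1.63]
```

Call:
{"name": "carry_out", "arguments": {
  "slide": [
    [-0.001,-0.002,-0.15],
    [-0.001,-0.002,-0.3],
    [-0.001,-0.002,-0.42],
    [-0.001,-0.002,-0.5],
    [-0.001,-0.002,-0.56],
    [-0.001,-0.002,-0.56],
    [-0.001,-0.002,-0.56],
    [-0.001,-0.002,-0.56],
    [-0.001,-0.002,-0.56],
    [-0.001,-0.002,-0.56]
  ],
  "dr": [
    [0,0,0],
    [0,0,0],
    [0,0,0],
    [0,0,0],
    [0,0,0],
    [0,0,0],
    [0,0,0],
    [0,0,0],
    [0,0,0],
    [0,0,0]
  ],
  "gripper": [62,62,62,62,62,62,25,25,25,25]
}}

```text
clock: 40.32
eef_pos: [491.1, 336.1, 111.6]
eef_rot: [3.138, -0.785, -2.535]
wrist_force: [-1.4, 2.0, 4.3]
finger_gap: 35.0
finger_force: 49.4
```

Call:
{"name": "carry_out", "arguments": {
  "slide": [
    [0,0,0],
    [0,0,0],
    [0,0,0],
    [0,0,0],
    [0,0,0],
    [0,0,0]
  ],
  "dr": [
    [0,0,0],
    [0,0,0],
    [0,0,0],
    [0,0,0],
    [0,0,0],
    [0,0,0]
  ],
  "gripper": [25,25,25,25,25,25]
}}

```text
clock: 40.82
eef_pos: [491.1, 336.2, 111.6]
eef_rot: [3.138, -0.786, -2.535]
wrist_force: [0.9, 2.1, 7.0]
finger_gap: 35.1
finger_force: 50.0
```

```bash
python3 st.py
```

```text
{'clock': np.float64(40.817), 'joints': array([ 0.55 ,  0.924,  1.125, -0.039,  1.877, -1.623]), 'eef_pos': array([491.103, 336.208, 111.617]), 'eef_rot': array([ 3.138, -0.786, -2.535]), 'wrist_force': array([0.939, 2.055, 6.992]), 'moment': array([-0.1  ,  0.28 , -0.091]), 'finger_gap': np.float64(35.128), 'finger_force': np.float64(50.002)}
```

Call:
{"name": "carry_out", "arguments": {
  "slide": [
    [0,0,0.1],
    [0,0,0.25],
    [0,0,0.4],
    [0,0,0.55],
    [0,0,0.7],
    [0,0,0.85],
    [0,0,0.95],
    [0,0,0.95],
    [0,0,0.95],
    [0,0,0.95]
  ],
  "dr": [
    [0,0,0],
    [0,0,0],
    [0,0,0],
    [0.01,-0.0147,0],
    [0.02,-0.0294,0],
    [0.03,-0.044,0],
    [0.04,-0.059,0],
    [0.05,-0.0736,0],
    [0.06,-0.088,0],
    [0.0706,-0.103,0]
  ],
  "gripper": [25,25,25,25,25,25,25,25,25,25]
}}

```text
clock: 41.65
eef_pos: [490.6, 335.8, 348.8]
eef_rot: [-3.141, 0.004, -2.536]
wrist_force: [-0.2, -0.2, -2.9]
finger_gap: 35.3
finger_force: 50.0
```

Call:
{"name": "carry_out", "arguments": {
  "slide": [
    [0,-0.08,0.1],
    [0,-0.16,0.1],
    [0,-0.24,0.1],
    [0,-0.32,0.1],
    [0.05,-0.4,0.1],
    [0.1,-0.5,0.1],
    [0.1,-0.6,0.1],
    [0.1,-0.6,0.1],
    [0.1,-0.6,0.1],
    [0.1,-0.6,0.1]
  ],
  "dr": [
    [0,0,-0.018],
    [0,0,-0.036],
    [0,0,-0.054],
    [0,0,-0.072],
    [0,0,-0.09],
    [0,0,-0.108],
    [0,0,-0.126],
    [0,0,-0.144],
    [0,0,-0.162],
    [0,0,-0.18]
  ],
  "gripper": [25,25,25,25,25,25,25,25,25,25]
}}

```text
clock: 42.48
eef_pos: [515.7, 185.3, 372.9]
eef_rot: [-3.141, -0.003, 2.609]
wrist_force: [0.1, 0.3, -2.7]
finger_gap: 34.9
finger_force: 50.0
```

Call:
{"name": "carry_out", "arguments": {
  "slide": [
    [0,-0.08,0],
    [0,-0.16,0],
    [0,-0.24,0],
    [0,-0.32,0],
    [0.05,-0.4,0],
    [0.1,-0.45,0],
    [0.14,-0.5,0],
    [0.14,-0.58,0],
    [0.14,-0.58,0],
    [0.14,-0.58,0]
  ],
  "dr": [
    [0,0,-0.018],
    [0,0,-0.036],
    [0,0,-0.054],
    [0,0,-0.072],
    [0,0,-0.09],
    [0,0,-0.108],
    [0,0,-0.126],
    [0,0,-0.144],
    [0,0,-0.162],
    [0,0,-0.169]
  ],
  "gripper": [25,25,25,25,25,25,25,25,25,25]
}}

```text
clock: 43.32
eef_pos: [550.7, 39.9, 372.7]
eef_rot: [-3.141, -0.003, 1.546]
wrist_force: [0.3, 0.6, -1.9]
finger_gap: 35.2
finger_force: 50.0
```

```bash
python3 st.py; python3 - <<'E'
from plan import *
P,R=pose((575,-38.3,185),1.55,-np.pi/4); delta(P,R)
E
```

```text
{'clock': np.float64(43.317), 'joints': array([0.005, 0.262, 1.408, 0.003, 1.473, 0.03 ]), 'eef_pos': array([550.714,  39.882, 372.726]), 'eef_rot': array([-3.141e+00, -3.000e-03,  1.546e+00]), 'wrist_force': array([ 0.252,  0.595, -1.851]), 'moment': array([-0.032,  0.101, -0.034]), 'finger_gap': np.float64(35.213), 'finger_force': np.float64(49.999)}
from [550.7  39.9 372.7] to [576.1  16.8 240.2] slide [ 0.102 -0.092 -0.53 ] dr [-0.1254  0.0027  0.0007] deg 45.2 q [0.01 0.26 1.41 0.   1.47 0.03]
```

Call:
{"name": "carry_out", "arguments": {
  "slide": [
    [0.102,-0.092,0],
    [0.102,-0.092,0],
    [0.102,-0.092,0],
    [0.102,-0.092,-0.1],
    [0.102,-0.092,-0.2],
    [0.102,-0.092,-0.3],
    [0.102,-0.092,-0.4],
    [0.102,-0.092,-0.53],
    [0.102,-0.092,-0.53],
    [0.102,-0.092,-0.53]
  ],
  "dr": [
    [-0.018,0,0],
    [-0.036,0.001,0],
    [-0.054,0.001,0],
    [-0.072,0.0015,0],
    [-0.09,0.002,0],
    [-0.108,0.002,0],
    [-0.1254,0.0027,0.0007],
    [-0.1254,0.0027,0.0007],
    [-0.1254,0.0027,0.0007],
    [-0.1254,0.0027,0.0007]
  ],
  "gripper": [25,25,25,25,25,25,25,25,25,25]
}}

```text
clock: 44.15
eef_pos: [576.1, 17.9, 240.0]
eef_rot: [-3.13, 0.785, 1.564]
wrist_force: [0.0, -0.1, -1.1]
finger_gap: 35.3
finger_force: 50.0
```

```bash
python3 st.py; python3 - <<'E'
from plan import *
P,R=pose((575,-38.3,160),1.55,-np.pi/4); delta(P,R)
s=read_state(); R0=Ro.from_euler("xyz",s["eef_rot"]); print("u",R0.apply([.7071,0,-.7071]).round(3))
E
```

```text
{'clock': np.float64(44.15), 'joints': array([ 0.177,  0.511,  1.502, -0.781,  1.393,  0.44 ]), 'eef_pos': array([576.115,  17.914, 239.968]), 'eef_rot': array([-3.13 ,  0.785,  1.564]), 'wrist_force': array([ 0.048, -0.066, -1.114]), 'moment': array([0.589, 0.081, 0.033]), 'finger_gap': np.float64(35.282), 'finger_force': np.float64(49.999)}
from [576.1  17.9 240. ] to [576.1  16.8 215.2] slide [ 0.    -0.004 -0.099] dr [-0.0001 -0.0013 -0.001 ] deg 0.6 q [ 0.18  0.51  1.5  -0.78  1.39  0.44]
u [0.015 1.    0.001]
```

Call:
{"name": "carry_out", "arguments": {
  "slide": [
    [0,-0.004,-0.04],
    [0,-0.004,-0.08],
    [0,-0.004,-0.09],
    [0,-0.004,-0.096],
    [0,-0.004,-0.1],
    [0,-0.004,-0.104],
    [0,-0.004,-0.104]
  ],
  "dr": [
    [0,-0.001,-0.001],
    [0,-0.001,-0.001],
    [0,-0.001,-0.001],
    [0,-0.001,-0.001],
    [0,-0.001,-0.001],
    [0,-0.001,-0.001],
    [0,-0.001,-0.001]
  ],
  "gripper": [25,25,25,25,25,25,25]
}}

```text
clock: 44.73
eef_pos: [576.2, 16.7, 216.6]
eef_rot: [3.138, 0.787, 1.546]
wrist_force: [-9.3, 1.7, 13.8]
finger_gap: 35.1
finger_force: 50.0
```

Call:
{"name": "carry_out", "arguments": {
  "slide": [
    [0,0,0.008],
    [-0.01,0,0.008],
    [-0.01,0,0.002],
    [-0.01,0,-0.004],
    [-0.01,0,-0.008],
    [-0.01,0,-0.008]
  ],
  "dr": [
    [0,0,0],
    [0,0,0],
    [0,0,0],
    [0,0,0],
    [0,0,0],
    [0,0,0]
  ],
  "gripper": [25,25,25,25,25,25]
}}

```text
clock: 45.23
eef_pos: [573.8, 16.9, 214.2]
eef_rot: [3.139, 0.787, 1.547]
wrist_force: [-9.9, 4.3, 17.9]
finger_gap: 34.8
finger_force: 50.0
```

Call:
{"name": "carry_out", "arguments": {
  "slide": [
    [0,0,0.008],
    [-0.01,0,0.008],
    [-0.01,0,0.004],
    [-0.01,0,0],
    [-0.01,0,-0.004],
    [-0.01,0,-0.004]
  ],
  "dr": [
    [0,0,0],
    [0,0,0],
    [0,0,0],
    [0,0,0],
    [0,0,0],
    [0,0,0]
  ],
  "gripper": [25,25,25,25,25,25]
}}

```text
clock: 45.73
eef_pos: [572.4, 17.0, 214.1]
eef_rot: [3.133, 0.787, 1.545]
wrist_force: [1.4, 3.4, 20.6]
finger_gap: 35.4
finger_force: 50.0
```

Call:
{"name": "carry_out", "arguments": {
  "slide": [
    [0,0,0.008],
    [0,0,0.008],
    [0,0,0.008],
    [0,0,0.008],
    [0,0,0.008],
    [0,0.05,0.058],
    [0,0.15,0.158],
    [0,0.28,0.29],
    [0,0.4,0.5],
    [0,0.4,0.6]
  ],
  "dr": [
    [0,0,0],
    [0,0,0],
    [0,0,0],
    [0,0,0],
    [0,0,0],
    [0,0,0],
    [0,0,0],
    [0,0,0],
    [0,0,0],
    [0,0,0]
  ],
  "gripper": [52,52,52,52,52,52,52,52,52,52]
}}

```text
clock: 46.57
eef_pos: [570.7, 117.8, 356.7]
eef_rot: [-3.139, 0.785, 1.554]
wrist_force: [0.2, 0.7, 0.6]
finger_gap: 48.9
finger_force: 0.0
```

Call:
{"name": "carry_out", "arguments": {
  "slide": [
    [-0.1,0.05,0.1],
    [-0.2,0.1,0.14],
    [-0.3,0.15,0.14],
    [-0.4,0.2,0.14],
    [-0.4,0.25,0.14],
    [-0.4,0.3,0.14],
    [-0.4,0.3,0.14]
  ],
  "dr": [
    [0.018,0,0],
    [0.036,-0.001,0],
    [0.054,-0.001,0],
    [0.072,-0.0015,0],
    [0.09,-0.002,0],
    [0.108,-0.002,0],
    [0.1254,-0.0025,0]
  ],
  "gripper": [68,68,68,68,68,68,68]
}}

```text
clock: 47.15
eef_pos: [470.9, 192.2, 392.0]
eef_rot: [3.141, -0.009, 1.551]
wrist_force: [0.3, 0.2, 0.7]
finger_gap: 64.1
finger_force: 0.0
```

Call:
{"name": "carry_out", "arguments": {
  "slide": [
    [-0.3,0.26,0],
    [-0.3,0.26,0],
    [-0.3,0.26,0],
    [-0.3,0.26,0],
    [-0.3,0.26,0],
    [-0.3,0.26,0],
    [-0.3,0.26,0],
    [-0.3,0.26,0],
    [-0.3,0.26,0],
    [-0.3,0.26,0]
  ],
  "dr": [
    [0,0,0.019],
    [0,0,0.038],
    [0,0,0.057],
    [0,0,0.076],
    [0,0,0.095],
    [0,0,0.114],
    [0,0,0.133],
    [0,0,0.152],
    [0,0,0.171],
    [0,0,0.19]
  ],
  "gripper": [68,68,68,68,68,68,68,68,68,68]
}}

```text
clock: 47.98
eef_pos: [396.2, 255.6, 391.3]
eef_rot: [-3.141, -0.003, 2.749]
wrist_force: [-0.9, -0.2, 0.5]
finger_gap: 63.8
finger_force: 0.0
```

Call:
{"name": "carry_out", "arguments": {
  "slide": [
    [0,0,0],
    [0,0,0],
    [0,0,0],
    [0,0,0]
  ],
  "dr": [
    [0,0,0.019],
    [0,0,0.038],
    [0,0,0.057],
    [0,0,0.0575]
  ],
  "gripper": [68,68,68,68]
}}

```text
clock: 48.32
eef_pos: [396.3, 255.6, 391.3]
eef_rot: [-3.141, -0.003, 3.111]
wrist_force: [-1.3, 0.5, 0.3]
finger_gap: 63.8
finger_force: 0.0
```

```bash
python3 st.py; python3 wl.py; cat > placed.py <<'E'
from h import *
# plates of placed legs in the top view (grey, between board's cradle and end), on z=158
im,m=grab("top"); cv2.imwrite("pics/top_last.png",im); ref=cv2.imread("pics/top0.png")
h=cv2.cvtColor(im,cv2.COLOR_BGR2HSV); k=((h[:,:,1]<70)&(h[:,:,2]>60)).astype(np.uint8); k[:,:345]=0;k[:,385:]=0;k[:145]=0;k[275:]=0
n,l,st,c=cv2.connectedComponentsWithStats(k)
for i in range(1,n):
    if st[i,4]>10: print("plate",c[i].round(1),st[i,:].tolist(),plane(m,c[i],160).round(1))
d=cv2.absdiff(im,ref).sum(2); d=(d>60).astype(np.uint8); d=cv2.morphologyEx(d,cv2.MORPH_OPEN,np.ones((2,2)))
n,l,st,c=cv2.connectedComponentsWithStats(d)
for i in range(1,n):
    if st[i,4]>25: print("chg",c[i].round(0),st[i].tolist())
E
python3 placed.py
python3 - <<'E'
from plan import *
P,R=pose((459,231.5,195),np.pi+.467,np.pi/4); delta(P,R)
E
```

```text
{'clock': np.float64(48.317), 'joints': array([ 4.950e-01,  6.700e-02,  1.591e+00,  1.000e-03,  1.487e+00,
       -1.045e+00]), 'eef_pos': array([396.259, 255.562, 391.322]), 'eef_rot': array([-3.141e+00, -3.000e-03,  3.111e+00]), 'wrist_force': array([-1.274,  0.499,  0.344]), 'moment': array([ 0.045, -0.036, -0.022]), 'finger_gap': np.float64(63.772), 'finger_force': np.float64(0.0)}
w5 ([426.4, 163.0], 493, [247.0, 223.0])
w5 ([435.3, 302.1], 510, [352.0, 227.0])
w5 ([449.4, 233.9], 491, [301.0, 239.0])
w5 ([463.7, 376.7], 485, [406.0, 247.0])
now ([426.2, 162.7], 511, [248.0, 229.0])
now ([449.0, 233.0], 521, [303.0, 245.0])
plate [360.8 175.7] [359, 147, 5, 57, 173] [602.7 -93.8 160. ]
chg [312. 160.] [308, 152, 9, 16, 115]
chg [325. 158.] [317, 153, 22, 14, 181]
chg [371. 166.] [354, 154, 30, 24, 443]
chg [251. 173.] [226, 161, 43, 19, 361]
chg [341. 168.] [330, 164, 22, 10, 180]
chg [370. 193.] [354, 179, 33, 30, 537]
chg [326. 191.] [308, 181, 45, 21, 449]
chg [448. 209.] [446, 189, 4, 41, 158]
chg [229. 369.] [0, 197, 556, 283, 60900]
chg [475. 200.] [470, 198, 10, 5, 31]
chg [487. 204.] [483, 200, 9, 9, 48]
chg [505. 214.] [501, 211, 10, 8, 57]
chg [427. 236.] [412, 215, 31, 42, 990]
chg [503. 224.] [498, 220, 10, 8, 49]
chg [352. 269.] [298, 245, 105, 59, 2396]
chg [ 31. 368.] [17, 346, 28, 45, 371]
chg [ 40. 377.] [35, 370, 10, 14, 35]
chg [337. 393.] [316, 379, 44, 38, 422]
chg [370. 421.] [363, 413, 12, 16, 75]
chg [339. 422.] [333, 417, 13, 10, 37]
chg [454. 422.] [452, 418, 5, 7, 26]
chg [322. 436.] [295, 428, 61, 30, 271]
chg [361. 440.] [352, 428, 17, 26, 219]
chg [371. 458.] [358, 432, 25, 42, 352]
from [396.3 255.6 391.4] to [508.2 256.3 250.2] slide [ 0.448  0.003 -0.565] dr [-0.0265  0.1229  0.0766] deg 53.0 q [ 0.49  0.07  1.59  0.    1.49 -1.04]
```

Call:
{"name": "carry_out", "arguments": {
  "slide": [
    [0.448,0.003,-0.2],
    [0.448,0.003,-0.2],
    [0.448,0.003,-0.2],
    [0.448,0.003,-0.2],
    [0.448,0.003,-0.4],
    [0.448,0.003,-0.565],
    [0.448,0.003,-0.565],
    [0.448,0.003,-0.565],
    [0.448,0.003,-0.565],
    [0.448,0.003,-0.565]
  ],
  "dr": [
    [-0.0265,0.123,0.0766],
    [-0.0265,0.123,0.0766],
    [-0.0265,0.123,0.0766],
    [-0.0265,0.123,0.0766],
    [-0.0265,0.123,0.0766],
    [-0.0265,0.123,0.0766],
    [-0.0265,0.123,0.0766],
    [-0.0265,0.123,0.0766],
    [-0.0265,0.123,0.0766],
    [-0.0265,0.123,0.0766]
  ],
  "gripper": [62,62,62,62,62,62,62,62,62,62]
}}

```text
clock: 49.25
eef_pos: [508.4, 256.5, 250.0]
eef_rot: [3.14, -0.784, -2.674]
wrist_force: [0.6, -0.0, 0.4]
finger_gap: 58.4
finger_force: 0.0
```

Call:
{"name": "carry_out", "arguments": {
  "slide": [
    [0,-0.002,-0.15],
    [0,-0.002,-0.3],
    [0,-0.002,-0.42],
    [0,-0.002,-0.5],
    [0,-0.002,-0.56],
    [0,-0.002,-0.56],
    [0,-0.002,-0.56],
    [0,-0.002,-0.56],
    [0,-0.002,-0.56]
  ],
  "dr": [
    [0,0,0],
    [0,0,0],
    [0,0,0],
    [0,0,0],
    [0,0,0],
    [0,0,0],
    [0,0,0],
    [0,0,0],
    [0,0,0]
  ],
  "gripper": [62,62,62,62,62,62,62,62,62]
}}

```text
clock: 50.0
eef_pos: [508.8, 256.1, 112.1]
eef_rot: [3.138, -0.782, -2.669]
wrist_force: [0.9, -0.7, 0.2]
finger_gap: 58.1
finger_force: 0.0
```

```bash
python3 st.py; python3 - <<'E'
from plan import *
P,R=pose((459,231.5,55),np.pi+.467,np.pi/4); delta(P,R)
E
```

```text
{'clock': np.float64(50.0), 'joints': array([ 0.413,  0.87 ,  1.226, -0.039,  1.827, -1.622]), 'eef_pos': array([508.823, 256.123, 112.052]), 'eef_rot': array([ 3.138, -0.782, -2.669]), 'wrist_force': array([ 0.892, -0.687,  0.19 ]), 'moment': array([ 0.168, -0.222, -0.02 ]), 'finger_gap': np.float64(58.125), 'finger_force': np.float64(0.0)}
from [508.8 256.1 112.1] to [508.2 256.3 110.2] slide [-0.002  0.001 -0.008] dr [-0.0006  0.0002 -0.0004] deg 0.3 q [ 0.41  0.87  1.23 -0.04  1.83 -1.62]
```

Call:
{"name": "carry_out", "arguments": {
  "slide": [
    [0,0,0],
    [0,0,0],
    [0,0,0],
    [0,0,0],
    [0,0,0],
    [0,0,0],
    [0,0,0],
    [0,0,0]
  ],
  "dr": [
    [0,0,0],
    [0,0,0],
    [0,0,0],
    [0,0,0],
    [0,0,0],
    [0,0,0],
    [0,0,0],
    [0,0,0]
  ],
  "gripper": [25,25,25,25,25,25,25,25]
}}

```text
clock: 50.67
eef_pos: [508.4, 255.9, 110.5]
eef_rot: [3.137, -0.785, -2.669]
wrist_force: [1.2, -0.2, 2.6]
finger_gap: 35.3
finger_force: 50.0
```

Call:
{"name": "carry_out", "arguments": {
  "slide": [
    [0,0,0.1],
    [0,0,0.25],
    [0,0,0.4],
    [0,0,0.55],
    [0,0,0.7],
    [0,0,0.85],
    [0,0,0.95],
    [0,0,0.95],
    [0,0,0.95],
    [0,0,0.95]
  ],
  "dr": [
    [0,0,0],
    [0,0,0],
    [0,0,0],
    [0.008,-0.016,0],
    [0.016,-0.032,0],
    [0.024,-0.048,0],
    [0.032,-0.064,0],
    [0.04,-0.08,0],
    [0.048,-0.096,0],
    [0.056,-0.1116,0]
  ],
  "gripper": [25,25,25,25,25,25,25,25,25,25]
}}

```text
clock: 51.5
eef_pos: [508.1, 255.9, 348.0]
eef_rot: [-3.141, 0.005, -2.671]
wrist_force: [-0.7, 0.7, -3.5]
finger_gap: 35.0
finger_force: 50.0
```

Call:
{"name": "carry_out", "arguments": {
  "slide": [
    [0,-0.08,0.1],
    [0,-0.16,0.1],
    [0,-0.24,0.1],
    [0,-0.32,0.1],
    [0,-0.4,0.1],
    [0,-0.4,0.1],
    [0,-0.4,0.1],
    [0,-0.4,0.1],
    [0,-0.4,0.1],
    [0,-0.4,0.1]
  ],
  "dr": [
    [0,0,-0.018],
    [0,0,-0.036],
    [0,0,-0.054],
    [0,0,-0.072],
    [0,0,-0.09],
    [0,0,-0.108],
    [0,0,-0.126],
    [0,0,-0.144],
    [0,0,-0.162],
    [0,0,-0.18]
  ],
  "gripper": [25,25,25,25,25,25,25,25,25,25]
}}

```text
clock: 52.33
eef_pos: [508.1, 155.8, 372.1]
eef_rot: [-3.14, -0.002, 2.476]
wrist_force: [0.9, -0.1, -3.5]
finger_gap: 35.3
finger_force: 50.0
```

Call:
{"name": "carry_out", "arguments": {
  "slide": [
    [-0.12,-0.08,0],
    [-0.12,-0.16,0],
    [-0.12,-0.24,0],
    [-0.12,-0.32,0],
    [-0.12,-0.4,0],
    [-0.12,-0.45,0],
    [-0.12,-0.46,0],
    [-0.12,-0.46,0],
    [-0.12,-0.46,0],
    [-0.12,-0.46,0]
  ],
  "dr": [
    [0,0,-0.018],
    [0,0,-0.036],
    [0,0,-0.054],
    [0,0,-0.072],
    [0,0,-0.09],
    [0,0,-0.108],
    [0,0,-0.126],
    [0,0,-0.144],
    [0,0,-0.1477],
    [0,0,-0.1477]
  ],
  "gripper": [25,25,25,25,25,25,25,25,25,25]
}}

```text
clock: 53.17
eef_pos: [478.1, 40.9, 372.4]
eef_rot: [-3.14, -0.001, 1.555]
wrist_force: [-0.8, -0.2, -2.6]
finger_gap: 35.0
finger_force: 50.0
```

```bash
python3 st.py; python3 - <<'E'
from plan import *
P,R=pose((503,-37.5,185),1.55,-np.pi/4); delta(P,R)
E
```

```text
{'clock': np.float64(53.167), 'joints': array([9.000e-03, 9.500e-02, 1.604e+00, 1.000e-03, 1.445e+00, 2.500e-02]), 'eef_pos': array([478.142,  40.895, 372.375]), 'eef_rot': array([-3.140e+00, -1.000e-03,  1.555e+00]), 'wrist_force': array([-0.784, -0.185, -2.605]), 'moment': array([-0.015,  0.041,  0.015]), 'finger_gap': np.float64(34.98), 'finger_force': np.float64(49.992)}
from [478.1  40.9 372.4] to [504.1  17.6 240.2] slide [ 0.104 -0.093 -0.529] dr [-0.1252  0.002  -0.0006] deg 45.1 q [0.01 0.09 1.6  0.   1.44 0.02]
```

Call:
{"name": "carry_out", "arguments": {
  "slide": [
    [0.104,-0.098,0],
    [0.104,-0.098,0],
    [0.104,-0.098,0],
    [0.104,-0.098,-0.1],
    [0.104,-0.098,-0.2],
    [0.104,-0.098,-0.3],
    [0.104,-0.098,-0.4],
    [0.104,-0.098,-0.53],
    [0.104,-0.098,-0.53],
    [0.104,-0.098,-0.53]
  ],
  "dr": [
    [-0.018,0,0],
    [-0.036,0.001,0],
    [-0.054,0.001,0],
    [-0.072,0.0015,0],
    [-0.09,0.002,0],
    [-0.108,0.002,0],
    [-0.1252,0.002,-0.0006],
    [-0.1252,0.002,-0.0006],
    [-0.1252,0.002,-0.0006],
    [-0.1252,0.002,-0.0006]
  ],
  "gripper": [25,25,25,25,25,25,25,25,25,25]
}}

```text
clock: 54.0
eef_pos: [504.2, 16.6, 239.9]
eef_rot: [-3.138, 0.785, 1.554]
wrist_force: [-0.2, -0.7, -1.6]
finger_gap: 35.4
finger_force: 50.0
```

```bash
python3 st.py; python3 - <<'E'
from plan import *
P,R=pose((503,-38.8,160),1.55,-np.pi/4); delta(P,R)
s=read_state(); R0=Ro.from_euler("xyz",s["eef_rot"]); print("u",R0.apply([.7071,0,-.7071]).round(3))
E
```

```text
{'clock': np.float64(54.0), 'joints': array([ 0.198,  0.371,  1.71 , -0.784,  1.359,  0.509]), 'eef_pos': array([504.168,  16.633, 239.852]), 'eef_rot': array([-3.138,  0.785,  1.554]), 'wrist_force': array([-0.236, -0.687, -1.621]), 'moment': array([ 0.668, -0.011, -0.016]), 'finger_gap': np.float64(35.389), 'finger_force': np.float64(49.99)}
from [504.2  16.6 239.9] to [504.1  16.3 215.2] slide [-0.    -0.001 -0.099] dr [-0.     -0.0004 -0.0003] deg 0.2 q [ 0.2   0.37  1.71 -0.78  1.36  0.51]
u [0.019 1.    0.   ]
```

Call:
{"name": "carry_out", "arguments": {
  "slide": [
    [0,0,-0.04],
    [0,0,-0.08],
    [0,0,-0.09],
    [0,0,-0.096],
    [0,0,-0.1],
    [0,0,-0.104],
    [0,0,-0.104]
  ],
  "dr": [
    [0,0,0],
    [0,0,0],
    [0,0,0],
    [0,0,0],
    [0,0,0],
    [0,0,0],
    [0,0,0]
  ],
  "gripper": [25,25,25,25,25,25,25]
}}

```text
clock: 54.58
eef_pos: [504.3, 16.3, 214.5]
eef_rot: [3.138, 0.786, 1.547]
wrist_force: [-0.8, -0.0, -3.0]
finger_gap: 35.2
finger_force: 50.0
```

Nothing touched yet, so I'll lower a little more.

Call:
{"name": "carry_out", "arguments": {
  "slide": [
    [0,0,-0.004],
    [0,0,-0.008],
    [0,0,-0.012],
    [0,0,-0.012]
  ],
  "dr": [
    [0,0,0],
    [0,0,0],
    [0,0,0],
    [0,0,0]
  ],
  "gripper": [25,25,25,25]
}}

```text
clock: 54.92
eef_pos: [504.7, 16.4, 212.8]
eef_rot: [3.136, 0.787, 1.546]
wrist_force: [-1.3, 2.0, 11.7]
finger_gap: 35.4
finger_force: 50.0
```

Call:
{"name": "carry_out", "arguments": {
  "slide": [
    [0,0,0.004],
    [0,0,0.004],
    [0,0,0.004],
    [0,0,0.004],
    [0,0,0.004],
    [0,0.05,0.054],
    [0,0.15,0.154],
    [0,0.28,0.29],
    [0,0.4,0.5],
    [0,0.4,0.6]
  ],
  "dr": [
    [0,0,0],
    [0,0,0],
    [0,0,0],
    [0,0,0],
    [0,0,0],
    [0,0,0],
    [0,0,0],
    [0,0,0],
    [0,0,0],
    [0,0,0]
  ],
  "gripper": [52,52,52,52,52,52,52,52,52,52]
}}

```text
clock: 55.75
eef_pos: [503.7, 116.9, 356.4]
eef_rot: [-3.141, 0.786, 1.552]
wrist_force: [-0.3, 0.9, 1.5]
finger_gap: 49.0
finger_force: 0.0
```

Call:
{"name": "carry_out", "arguments": {
  "slide": [
    [-0.05,0.05,0.1],
    [-0.1,0.1,0.14],
    [-0.15,0.15,0.14],
    [-0.2,0.2,0.14],
    [-0.2,0.25,0.14],
    [-0.2,0.3,0.14],
    [-0.2,0.3,0.14]
  ],
  "dr": [
    [0.018,0,0],
    [0.036,-0.001,0],
    [0.054,-0.001,0],
    [0.072,-0.0015,0],
    [0.09,-0.002,0],
    [0.108,-0.002,0],
    [0.1254,-0.0025,0]
  ],
  "gripper": [68,68,68,68,68,68,68]
}}

```text
clock: 56.33
eef_pos: [454.1, 191.4, 391.3]
eef_rot: [3.14, -0.008, 1.55]
wrist_force: [-0.3, -0.1, -0.7]
finger_gap: 64.2
finger_force: 0.0
```

Call:
{"name": "carry_out", "arguments": {
  "slide": [
    [-0.22,0.26,0],
    [-0.22,0.26,0],
    [-0.22,0.26,0],
    [-0.22,0.26,0],
    [-0.22,0.26,0],
    [-0.22,0.26,0],
    [-0.22,0.26,0],
    [-0.22,0.26,0],
    [-0.22,0.26,0],
    [-0.22,0.26,0]
  ],
  "dr": [
    [0,0,0.019],
    [0,0,0.038],
    [0,0,0.057],
    [0,0,0.076],
    [0,0,0.095],
    [0,0,0.114],
    [0,0,0.133],
    [0,0,0.152],
    [0,0,0.171],
    [0,0,0.19]
  ],
  "gripper": [68,68,68,68,68,68,68,68,68,68]
}}

```text
clock: 57.17
eef_pos: [399.2, 254.9, 390.8]
eef_rot: [3.141, -0.002, 2.748]
wrist_force: [0.4, 0.6, -0.2]
finger_gap: 63.9
finger_force: 0.0
```

Call:
{"name": "carry_out", "arguments": {
  "slide": [
    [0,0,0],
    [0,0,0],
    [0,0,0],
    [0,0,0]
  ],
  "dr": [
    [0,0,0.019],
    [0,0,0.038],
    [0,0,0.057],
    [0,0,0.0575]
  ],
  "gripper": [68,68,68,68]
}}

```text
clock: 57.5
eef_pos: [399.2, 254.9, 390.8]
eef_rot: [3.141, -0.003, 3.11]
wrist_force: [-0.7, 0.0, -0.1]
finger_gap: 64.0
finger_force: 0.0
```

```bash
python3 st.py; python3 wl.py|grep now; python3 placed.py|grep plate
python3 - <<'E'
from plan import *
P,R=pose((432,153,195),np.pi+.34,np.pi/4); delta(P,R)
E
```

```text
{'clock': np.float64(57.5), 'joints': array([ 4.900e-01,  7.200e-02,  1.587e+00,  1.000e-03,  1.485e+00,
       -1.049e+00]), 'eef_pos': array([399.241, 254.877, 390.754]), 'eef_rot': array([ 3.141e+00, -3.000e-03,  3.110e+00]), 'wrist_force': array([-0.729,  0.026, -0.129]), 'moment': array([ 0.009,  0.001, -0.011]), 'finger_gap': np.float64(63.983), 'finger_force': np.float64(0.0)}
now ([425.9, 162.8], 516, [249.0, 227.0])
plate [360.8 189.9] [359, 147, 5, 86, 262] [568.7 -93.6 160. ]
from [399.2 254.9 390.8] to [484.  171.4 250.2] slide [ 0.339 -0.334 -0.563] dr [-0.0187  0.1239  0.0576] deg 49.7 q [ 0.49  0.07  1.59  0.    1.48 -1.04]
```

Call:
{"name": "carry_out", "arguments": {
  "slide": [
    [0.339,-0.334,-0.2],
    [0.339,-0.334,-0.2],
    [0.339,-0.334,-0.2],
    [0.339,-0.334,-0.2],
    [0.339,-0.334,-0.4],
    [0.339,-0.334,-0.563],
    [0.339,-0.334,-0.563],
    [0.339,-0.334,-0.563],
    [0.339,-0.334,-0.563],
    [0.339,-0.334,-0.563]
  ],
  "dr": [
    [-0.0187,0.124,0.0576],
    [-0.0187,0.124,0.0576],
    [-0.0187,0.124,0.0576],
    [-0.0187,0.124,0.0576],
    [-0.0187,0.124,0.0576],
    [-0.0187,0.124,0.0576],
    [-0.0187,0.124,0.0576],
    [-0.0187,0.124,0.0576],
    [-0.0187,0.124,0.0576],
    [-0.0187,0.124,0.0576]
  ],
  "gripper": [66,66,66,66,66,66,66,66,66,66]
}}

```text
clock: 58.43
eef_pos: [484.4, 171.6, 251.7]
eef_rot: [3.141, -0.78, -2.801]
wrist_force: [-0.9, 0.2, 0.7]
finger_gap: 62.2
finger_force: 0.0
```

Call:
{"name": "carry_out", "arguments": {
  "slide": [
    [0,-0.002,-0.15],
    [0,-0.002,-0.3],
    [0,-0.002,-0.42],
    [0,-0.002,-0.5],
    [0,-0.002,-0.56],
    [0,-0.002,-0.56],
    [0,-0.002,-0.56],
    [0,-0.002,-0.56],
    [0,-0.002,-0.56]
  ],
  "dr": [
    [0,0,0],
    [0,0,0],
    [0,0,0],
    [0,0,0],
    [0,0,0],
    [0,0,0],
    [0,0,0],
    [0,0,0],
    [0,0,0]
  ],
  "gripper": [66,66,66,66,66,66,66,66,66]
}}

```text
clock: 59.18
eef_pos: [484.6, 171.1, 111.9]
eef_rot: [3.138, -0.782, -2.797]
wrist_force: [0.8, -0.9, 0.2]
finger_gap: 61.9
finger_force: 0.0
```

Call:
{"name": "carry_out", "arguments": {
  "slide": [
    [0,0,0],
    [0,0,0],
    [0,0,0],
    [0,0,0],
    [0,0,0],
    [0,0,0],
    [0,0,0],
    [0,0,0],
    [0,0,0]
  ],
  "dr": [
    [0,0,0],
    [0,0,0],
    [0,0,0],
    [0,0,0],
    [0,0,0],
    [0,0,0],
    [0,0,0],
    [0,0,0],
    [0,0,0]
  ],
  "gripper": [25,25,25,25,25,25,25,25,25]
}}

```text
clock: 59.93
eef_pos: [484.0, 171.0, 110.2]
eef_rot: [3.138, -0.786, -2.796]
wrist_force: [-0.6, 1.2, 2.7]
finger_gap: 35.1
finger_force: 50.0
```

```bash
python3 st.py
```

```text
{'clock': np.float64(59.933), 'joints': array([ 0.282,  0.768,  1.423, -0.041,  1.735, -1.622]), 'eef_pos': array([484.017, 170.971, 110.2  ]), 'eef_rot': array([ 3.138, -0.786, -2.796]), 'wrist_force': array([-0.572,  1.224,  2.742]), 'moment': array([ 0.133,  0.067, -0.151]), 'finger_gap': np.float64(35.106), 'finger_force': np.float64(50.001)}
```

Call:
{"name": "carry_out", "arguments": {
  "slide": [
    [0,0,0.1],
    [0,0,0.25],
    [0,0,0.4],
    [0,0,0.55],
    [0,0,0.7],
    [0,0,0.85],
    [0,0,0.95],
    [0,0,0.95],
    [0,0,0.95],
    [0,0,0.95]
  ],
  "dr": [
    [0,0,0],
    [0,0,0],
    [0,0,0],
    [0.006,-0.017,0],
    [0.012,-0.034,0],
    [0.018,-0.051,0],
    [0.024,-0.068,0],
    [0.03,-0.085,0],
    [0.036,-0.102,0],
    [0.0417,-0.1178,0]
  ],
  "gripper": [25,25,25,25,25,25,25,25,25,25]
}}

```text
clock: 60.77
eef_pos: [483.9, 170.8, 348.0]
eef_rot: [-3.141, 0.006, -2.798]
wrist_force: [0.5, 0.0, -2.6]
finger_gap: 35.5
finger_force: 50.0
```

Call:
{"name": "carry_out", "arguments": {
  "slide": [
    [-0.04,-0.05,0.1],
    [-0.08,-0.1,0.1],
    [-0.12,-0.15,0.1],
    [-0.15,-0.2,0.1],
    [-0.15,-0.25,0.1],
    [-0.15,-0.25,0.1],
    [-0.15,-0.25,0.1],
    [-0.15,-0.25,0.1],
    [-0.15,-0.25,0.1],
    [-0.15,-0.25,0.1]
  ],
  "dr": [
    [0,0,-0.018],
    [0,0,-0.036],
    [0,0,-0.054],
    [0,0,-0.072],
    [0,0,-0.09],
    [0,0,-0.108],
    [0,0,-0.126],
    [0,0,-0.144],
    [0,0,-0.162],
    [0,0,-0.18]
  ],
  "gripper": [25,25,25,25,25,25,25,25,25,25]
}}

```text
clock: 61.6
eef_pos: [446.4, 108.3, 372.2]
eef_rot: [-3.141, -0.001, 2.349]
wrist_force: [-0.1, -0.3, -3.3]
finger_gap: 35.3
finger_force: 50.0
```

Call:
{"name": "carry_out", "arguments": {
  "slide": [
    [-0.04,-0.05,0],
    [-0.08,-0.1,0],
    [-0.14,-0.15,0],
    [-0.14,-0.2,0],
    [-0.14,-0.26,0],
    [-0.14,-0.26,0],
    [-0.14,-0.26,0],
    [-0.14,-0.26,0],
    [-0.14,-0.26,0],
    [-0.14,-0.26,0]
  ],
  "dr": [
    [0,0,-0.018],
    [0,0,-0.036],
    [0,0,-0.054],
    [0,0,-0.072],
    [0,0,-0.09],
    [0,0,-0.108],
    [0,0,-0.1275],
    [0,0,-0.1275],
    [0,0,-0.1275],
    [0,0,-0.1275]
  ],
  "gripper": [25,25,25,25,25,25,25,25,25,25]
}}

```text
clock: 62.43
eef_pos: [411.5, 43.5, 372.4]
eef_rot: [-3.141, -0.0, 1.558]
wrist_force: [0.5, 0.1, -3.3]
finger_gap: 34.9
finger_force: 50.0
```

```bash
python3 st.py; python3 - <<'E'
from plan import *
P,R=pose((435.2,-38.5,185),1.55,-np.pi/4); delta(P,R)
E
```

```text
{'clock': np.float64(62.433), 'joints': array([ 0.017, -0.062,  1.763,  0.   ,  1.441,  0.03 ]), 'eef_pos': array([411.453,  43.496, 372.422]), 'eef_rot': array([-3.141, -0.   ,  1.558]), 'wrist_force': array([ 0.455,  0.128, -3.281]), 'moment': array([-0.066,  0.06 ,  0.01 ]), 'finger_gap': np.float64(34.913), 'finger_force': np.float64(49.999)}
from [411.5  43.5 372.4] to [436.3  16.6 240.2] slide [ 0.1   -0.107 -0.529] dr [-0.1251  0.0021 -0.0012] deg 45.0 q [ 0.02 -0.06  1.76  0.    1.44  0.03]
```

Call:
{"name": "carry_out", "arguments": {
  "slide": [
    [0.1,-0.107,0],
    [0.1,-0.107,0],
    [0.1,-0.107,0],
    [0.1,-0.107,-0.1],
    [0.1,-0.107,-0.2],
    [0.1,-0.107,-0.3],
    [0.1,-0.107,-0.4],
    [0.1,-0.107,-0.53],
    [0.1,-0.107,-0.53],
    [0.1,-0.107,-0.53]
  ],
  "dr": [
    [-0.018,0,0],
    [-0.036,0.001,0],
    [-0.054,0.001,0],
    [-0.072,0.0015,0],
    [-0.09,0.002,0],
    [-0.108,0.002,0],
    [-0.1251,0.0021,-0.0012],
    [-0.1251,0.0021,-0.0012],
    [-0.1251,0.0021,-0.0012],
    [-0.1251,0.0021,-0.0012]
  ],
  "gripper": [25,25,25,25,25,25,25,25,25,25]
}}

```text
clock: 63.27
eef_pos: [436.5, 16.9, 239.9]
eef_rot: [-3.141, 0.785, 1.549]
wrist_force: [0.4, -0.8, -2.1]
finger_gap: 35.1
finger_force: 50.0
```

```bash
python3 st.py; python3 - <<'E'
from plan import *
P,R=pose((435.2,-38.5,160),1.55,-np.pi/4); delta(P,R)
s=read_state(); R0=Ro.from_euler("xyz",s["eef_rot"]); print("u",R0.apply([.7071,0,-.7071]).round(3))
E
```

```text
{'clock': np.float64(63.267), 'joints': array([ 0.228,  0.24 ,  1.886, -0.779,  1.345,  0.564]), 'eef_pos': array([436.487,  16.855, 239.907]), 'eef_rot': array([-3.141,  0.785,  1.549]), 'wrist_force': array([ 0.433, -0.849, -2.093]), 'moment': array([ 0.69 ,  0.029, -0.03 ]), 'finger_gap': np.float64(35.122), 'finger_force': np.float64(49.999)}
from [436.5  16.9 239.9] to [436.3  16.6 215.2] slide [-0.001 -0.001 -0.099] dr [-0.     -0.0001  0.0002] deg 0.1 q [ 0.23  0.24  1.89 -0.78  1.34  0.56]
u [0.022 1.    0.   ]
```

Call:
{"name": "carry_out", "arguments": {
  "slide": [
    [0,0,-0.04],
    [0,0,-0.08],
    [0,0,-0.09],
    [0,0,-0.096],
    [0,0,-0.1],
    [0,0,-0.104],
    [0,0,-0.108],
    [0,0,-0.108]
  ],
  "dr": [
    [0,0,0],
    [0,0,0],
    [0,0,0],
    [0,0,0],
    [0,0,0],
    [0,0,0],
    [0,0,0],
    [0,0,0]
  ],
  "gripper": [25,25,25,25,25,25,25,25]
}}

```text
clock: 63.93
eef_pos: [436.6, 16.6, 213.2]
eef_rot: [3.136, 0.786, 1.543]
wrist_force: [-0.2, -0.1, -3.4]
finger_gap: 35.1
finger_force: 50.0
```

Call:
{"name": "carry_out", "arguments": {
  "slide": [
    [0,0,-0.004],
    [0,0,-0.008],
    [0,0,-0.012],
    [0,0,-0.012]
  ],
  "dr": [
    [0,0,0],
    [0,0,0],
    [0,0,0],
    [0,0,0]
  ],
  "gripper": [25,25,25,25]
}}

```text
clock: 64.27
eef_pos: [436.9, 16.7, 212.1]
eef_rot: [3.134, 0.788, 1.541]
wrist_force: [-7.7, 6.4, 21.9]
finger_gap: 35.3
finger_force: 50.0
```

Call:
{"name": "carry_out", "arguments": {
  "slide": [
    [-0.004,0,0.007],
    [-0.004,0,0.007],
    [-0.004,0,0.007],
    [-0.004,0,0.007],
    [-0.004,0,0.007],
    [-0.004,0.05,0.057],
    [-0.004,0.15,0.157],
    [-0.004,0.28,0.29],
    [0,0.4,0.5],
    [0,0.4,0.6]
  ],
  "dr": [
    [0,0,0],
    [0,0,0],
    [0,0,0],
    [0,0,0],
    [0,0,0],
    [0,0,0],
    [0,0,0],
    [0,0,0],
    [0,0,0],
    [0,0,0]
  ],
  "gripper": [25,52,52,52,52,52,52,52,52,52]
}}

```text
clock: 65.1
eef_pos: [435.9, 117.2, 355.9]
eef_rot: [3.14, 0.786, 1.547]
wrist_force: [0.5, -0.6, 0.1]
finger_gap: 49.0
finger_force: 0.0
```

Call:
{"name": "carry_out", "arguments": {
  "slide": [
    [0,0.05,0.1],
    [0,0.1,0.14],
    [0,0.15,0.14],
    [0,0.2,0.14],
    [0,0.25,0.14],
    [0,0.3,0.14],
    [0,0.4,0.14],
    [0,0.5,0.14],
    [0,0.6,0.14],
    [0,0.6,0.14]
  ],
  "dr": [
    [0.018,0,0],
    [0.036,-0.001,0],
    [0.054,-0.001,0],
    [0.072,-0.0015,0],
    [0.09,-0.002,0],
    [0.108,-0.002,0],
    [0.1254,-0.0025,0],
    [0.1254,-0.0025,0],
    [0.1254,-0.0025,0],
    [0.1254,-0.0025,0]
  ],
  "gripper": [68,68,68,68,68,68,68,68,68,68]
}}

```text
clock: 65.93
eef_pos: [436.2, 267.9, 389.6]
eef_rot: [-3.14, -0.003, 1.547]
wrist_force: [-0.7, 0.1, -1.5]
finger_gap: 63.8
finger_force: 0.0
```

```bash
python3 st.py; python3 placed.py|grep plate; python3 - <<'E'
from h import *
mt,ms=camera_model("top"),camera_model("scene"); im=cv2.imread("pics/top_last.png")
h=cv2.cvtColor(im,cv2.COLOR_BGR2HSV); ref=cv2.imread("pics/top0.png")
# board's left and right edge columns per row in old/new
def edges(a):
    g=cv2.cvtColor(a,cv2.COLOR_BGR2GRAY).astype(float); out=[]
    for r in (160,165,170,240,250,260):
        d=np.abs(np.diff(g[r,430:452])); out.append(int(430+d.argmax()))
    for c in (400,410,420):
        d=np.abs(np.diff(g[140:160,c])); out.append(int(140+d.argmax()))
    return out
print(edges(ref),edges(im))
# stems: expected end points in top view and colour there vs before
for k,o in enumerate((-102,-34,34,102)):
    S=np.array([538.5+o,-30-.021*o,158.])
    # plain end and plate columns along leg axis row
    u=proj(mt,S+[0,60,18]); v=proj(mt,S+[0,-93,10]); r=int(round(proj(mt,S+[0,0,18])[1]))
    df=np.abs(im[r-3:r+4,300:400].astype(int)-ref[r-3:r+4,300:400]).sum(2).mean(0); ch=np.where(df>50)[0]+300
    c=proj(mt,S)
    P=[plane(mt,(x,r),165)[:2].round(0).tolist() for x in(ch.min(),ch.max())] if len(ch) else None
    print(k+1,u.round(),v.round(),"changed cols",ch.min() if len(ch) else None,ch.max() if len(ch) else None,P)
    hs=h[147:275,359:364]
g=((h[:,357:366,1]<70)&(h[:,357:366,2]>60)).sum(1); print({r:int(g[r]) for r in range(145,275)if g[r]})
E
```

```text
{'clock': np.float64(65.933), 'joints': array([0.478, 0.161, 1.491, 0.003, 1.49 , 0.502]), 'eef_pos': array([436.198, 267.887, 389.643]), 'eef_rot': array([-3.140e+00, -3.000e-03,  1.547e+00]), 'wrist_force': array([-0.724,  0.143, -1.494]), 'moment': array([-0.043,  0.073,  0.004]), 'finger_gap': np.float64(63.838), 'finger_force': np.float64(0.0)}
plate [360.7 201.6] [359, 147, 5, 115, 327] [541.  -93.4 160. ]
[440, 441, 441, 441, 441, 441, 155, 149, 149] [440, 441, 441, 441, 441, 441, 155, 149, 149]
1 [306. 245.] [373. 246.] changed cols 302 393 [[437.0, 41.0], [439.0, -167.0]]
2 [307. 215.] [374. 217.] changed cols 300 381 [[507.0, 47.0], [509.0, -140.0]]
3 [308. 186.] [374. 188.] changed cols 308 380 [[575.0, 29.0], [577.0, -138.0]]
4 [309. 157.] [375. 159.] changed cols 309 381 [[643.0, 28.0], [645.0, -141.0]]
{147: 2, 148: 2, 149: 3, 150: 3, 151: 3, 152: 3, 153: 3, 154: 3, 155: 3, 156: 3, 157: 3, 158: 3, 159: 3, 160: 3, 161: 3, 162: 3, 163: 3, 164: 3, 165: 3, 166: 3, 167: 3, 168: 3, 169: 3, 170: 3, 171: 3, 172: 2, 173: 2, 174: 2, 175: 3, 176: 3, 177: 3, 178: 3, 179: 4, 180: 4, 181: 3, 182: 3, 183: 3, 184: 4, 185: 4, 186: 3, 187: 4, 188: 4, 189: 3, 190: 3, 191: 3, 192: 3, 193: 3, 194: 3, 195: 3, 196: 4, 197: 4, 198: 3, 199: 3, 200: 3, 201: 3, 202: 3, 203: 4, 204: 3, 205: 3, 206: 3, 207: 3, 208: 3, 209: 4, 210: 3, 211: 3, 212: 3, 213: 3, 214: 3, 215: 3, 216: 3, 217: 3, 218: 3, 219: 3, 220: 3, 221: 3, 222: 3, 223: 3, 224: 3, 225: 3, 226: 3, 227: 3, 228: 2, 229: 1, 230: 1, 231: 2, 232: 3, 233: 2, 234: 3, 235: 3, 236: 3, 237: 2, 238: 2, 239: 1, 240: 1, 241: 2, 242: 2, 243: 2, 244: 3, 245: 3, 246: 3, 247: 3, 248: 3, 249: 3, 250: 2, 251: 2, 252: 2, 253: 3, 254: 3, 255: 3, 256: 3, 257: 3, 258: 2, 259: 3, 260: 2, 261: 1}
```

Call:
{"name": "carry_out", "arguments": {
  "slide": [
    [0.05,-0.3,0.3],
    [0.05,-0.5,0.3],
    [0.05,-0.7,0.3],
    [0.05,-0.9,0.3],
    [0.05,-1,0.3],
    [0.05,-1,0.3],
    [0.05,-1,0.3],
    [0.05,-1,0.3]
  ],
  "dr": [
    [0,0,0.019],
    [0,0,0.038],
    [0,0,0.057],
    [0,0,0.076],
    [0,0,0.095],
    [0,0,0.114],
    [0,0,0.133],
    [0,0,0.152]
  ],
  "gripper": [68,68,68,68,68,68,68,68]
}}

```text
clock: 66.65
eef_pos: [448.5, 11.2, 465.8]
eef_rot: [-3.141, -0.001, 2.444]
wrist_force: [0.7, 0.2, 0.3]
finger_gap: 63.8
finger_force: 0.0
```

Call:
{"name": "carry_out", "arguments": {
  "slide": [
    [-0.1,-0.4,0],
    [-0.1,-0.4,0],
    [-0.1,-0.4,0],
    [-0.1,-0.4,0],
    [-0.1,-0.4,0],
    [-0.1,-0.4,0],
    [-0.1,-0.4,0]
  ],
  "dr": [
    [0,0,0.019],
    [0,0,0.038],
    [0,0,0.057],
    [0,0,0.076],
    [0,0,0.095],
    [0,0,0.1],
    [0,0,0.1]
  ],
  "gripper": [68,68,68,68,68,68,68]
}}

```text
clock: 67.23
eef_pos: [423.5, -85.3, 465.1]
eef_rot: [-3.141, -0.003, 3.072]
wrist_force: [0.3, -0.0, 0.2]
finger_gap: 64.0
finger_force: 0.0
```

```bash
python3 st.py; cat > chk.py <<'E'
from h import *
im,m=grab("wrist"); cv2.imwrite("pics/chk.png",im)
h=cv2.cvtColor(im,cv2.COLOR_BGR2HSV); k=((h[:,:,1]<60)&(h[:,:,2]>70)).astype(np.uint8); k=cv2.morphologyEx(k,cv2.MORPH_OPEN,np.ones((2,2)))
n,l,st,c=cv2.connectedComponentsWithStats(k)
for i in range(1,n):
    X=plane(m,c[i],158,1)
    if st[i,4]>40 and 380<X[0]<720 and -170<X[1]<90:
        x,y,w,hh=st[i,:4]; print("grey",c[i].round(),st[i,4],X.round(0),"ext",plane(m,(x,y),158,1)[:2].round(0),plane(m,(x+w,y+hh),158,1)[:2].round(0))
# black rings of stems (dark bands near plain ends)
k=(im.max(2)<60).astype(np.uint8); n,l,st,c=cv2.connectedComponentsWithStats(k)
for i in range(1,n):
    X=plane(m,c[i],172,1)
    if 15<st[i,4]<800 and 380<X[0]<720 and -100<X[1]<90: print("dark",c[i].round(),st[i,4],X.round(0))
E
python3 chk.py
```

```text
{'clock': np.float64(67.233), 'joints': array([-2.830e-01, -4.300e-02,  1.537e+00, -1.000e-03,  1.650e+00,
       -1.785e+00]), 'eef_pos': array([423.517, -85.319, 465.111]), 'eef_rot': array([-3.141e+00, -3.000e-03,  3.072e+00]), 'wrist_force': array([ 0.279, -0.003,  0.227]), 'moment': array([ 0.07 ,  0.024, -0.055]), 'finger_gap': np.float64(63.965), 'finger_force': np.float64(0.0)}
grey [320. 282.] 878 [499. -89. 158.] ext [403. -89.] [620. -86.]
grey [425. 224.] 259 [441.  31. 158.] ext [427.  25.] [458.  38.]
grey [424. 284.] 234 [511.  30. 158.] ext [496.  24.] [528.  38.]
grey [419. 328.] 2394 [568.  26. 158.] ext [500. -15.] [635.  73.]
grey [335. 396.] 7431 [661. -81. 158.] ext [ 621. -271.] [780.  92.]
grey [381. 410.] 393 [693. -20. 158.] ext [678. -43.] [714.   6.]
dark [421. 267.] 20 [484.  22. 172.]
dark [375. 402.] 138 [665. -30. 172.]
```

```bash
python3 - <<'E'
from h import *
m=camera_model("top"); im=cv2.imread("pics/top_last.png").astype(int); ref=cv2.imread("pics/top0.png").astype(int)
h=cv2.cvtColor(im.astype(np.uint8),cv2.COLOR_BGR2HSV)
# plate rows from grey/bright columns just outside cradle: change vs ref
for cols in((325,331),(340,346),(359,364)):
    d=np.abs(im[140:275,cols[0]:cols[1]]-ref[140:275,cols[0]:cols[1]]).sum(2).mean(1)>45
    e=np.flatnonzero(np.diff(np.r_[0,d.astype(int),0])); iv=[(a+140,b+139) for a,b in zip(e[::2],e[1::2]) if b-a>3]
    print(cols,[(r,[round(plane(m,(sum(cols)/2,q),165)[0]) for q in r]) for r in iv])
for k,o in enumerate((-102,-34,34,102)):
    r=int(round(proj(m,np.array([537+o,-30,172.]))[1])); V=im[r-2:r+3,295:372].sum(2).mean(0); print(k+1,r,V.round(0).astype(int)[::2].tolist())
E
```

```text
(325, 331) [((np.int64(153), np.int64(166)), [655, 624]), ((np.int64(181), np.int64(196)), [588, 552]), ((np.int64(210), np.int64(225)), [519, 484]), ((np.int64(238), np.int64(254)), [454, 417]), ((np.int64(258), np.int64(267)), [408, 387]), ((np.int64(269), np.int64(274)), [383, 372])]
(340, 346) [((np.int64(161), np.int64(172)), [636, 610]), ((np.int64(193), np.int64(200)), [560, 543]), ((np.int64(209), np.int64(216)), [522, 505]), ((np.int64(221), np.int64(228)), [494, 477]), ((np.int64(237), np.int64(268)), [457, 386])]
(359, 364) [((np.int64(153), np.int64(166)), [656, 625]), ((np.int64(175), np.int64(205)), [603, 532]), ((np.int64(208), np.int64(225)), [525, 485]), ((np.int64(238), np.int64(254)), [455, 418]), ((np.int64(260), np.int64(269)), [404, 384])]
1 246 [340, 392, 419, 348, 250, 204, 173, 124, 126, 192, 202, 203, 201, 204, 203, 202, 202, 200, 199, 198, 201, 200, 201, 199, 197, 197, 199, 199, 145, 189, 198, 198, 164, 231, 228, 230, 229, 229, 229]
2 216 [336, 339, 247, 239, 237, 216, 232, 203, 204, 272, 326, 327, 326, 328, 328, 329, 330, 330, 330, 329, 330, 329, 330, 329, 328, 328, 329, 328, 275, 285, 325, 325, 267, 370, 254, 243, 244, 245, 244]
3 187 [364, 362, 359, 402, 400, 390, 360, 238, 196, 215, 356, 353, 353, 350, 349, 350, 350, 347, 345, 347, 346, 346, 345, 343, 342, 341, 341, 341, 296, 271, 339, 339, 291, 311, 271, 212, 243, 213, 212]
4 159 [366, 366, 367, 376, 394, 397, 321, 269, 202, 199, 317, 323, 324, 324, 326, 325, 326, 327, 325, 324, 326, 326, 326, 326, 325, 324, 325, 324, 309, 258, 322, 323, 281, 390, 265, 225, 225, 225, 225]
```

All four stems sit at 68 mm spacing with consistent end positions, and the board edges haven't moved. I'm handing the job in.

```bash
python3 -c "
from cell import *
print(sign_off())"
```

```text
the job is handed in; nothing more can be done
None
```

I've handed the job in, and no verdict came back: the sanding block is in the tray, the jack was turned up to first contact (sensed from knob torque, less than 0.2 mm of lift) before any leg was moved, all four legs lie in their own Vs, and the board edges show no shift in the before-and-after top views.

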